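# Hang, index and press home the cover of a power unit

### The job

Refit the loose aluminium cover panel (the one with the black handle) on the open grey power unit: hang its two rear hooks over the steel bar behind the unit so that its side skirts straddle the unit. With the panel hanging there, turn the wing fastener at its front until the wing lines up with the two index marks and the slot below, then press the front of the panel down flush onto the unit's rim against its sprung gasket. Finish while still holding it pressed down flush, with the wing aligned; leave the other things on the table where they are.

Things in the scene. Friction and masses are not known exactly. Their poses are not given: they have to be found in the camera images.
- housing: Fixed grey open-topped power unit, 152 (x) x 104 (y) x 60 mm high. Origin on the table under the unit; own x points from its front (near the robot) to its back; z up. Outer faces at x = -80 and +72, y = +-52 mm. Across the opening at x = -20 mm lies a sprung black gasket strip: its top stands 7 mm above the rim and takes 4.5 N at first, 8 N when level with the rim.
- bar_top (a point): Top of the middle of the fixed steel bar behind the unit: 8 mm thick, 92 mm long along the unit's y, at (90, 0, 60) mm in the unit's frame; its top is level with the rim. Axes as the unit's.
- slot (a point): Centre of the slot in the steel receptacle plate inside the front of the unit, at (-58, 0, 50.5) mm in the unit's frame; the slot is 38 mm long along the unit's x and 17 mm wide. The cross-bar under the wing passes only when in line with it. Axes as the unit's.
- rim_front (a point): Middle of the top of the unit's front wall, at (-78, 0, 60) mm in the unit's frame.
- handle (a point): Centre of the black carrying handle's grip (34 mm along x, 10 thick, 14 tall; 16 mm clear under it) over the centre of mass of the panel: a loose aluminium cover 184 x 116 mm, 0.3 kg, first lying on its skirts. Axes are the panel's: x from its front (wing) to its rear (hooks), z up. 26 mm above the plate's underside; fitted, it lies over (20, 0) mm of the unit's frame, axes alike.
- hook (a point): Roof of the panel's two inverted-U hooks, midway between them, on the plate's underside, 70 mm behind the handle centre and 26 mm below it. Hooks 26 mm to either side, gap 12 mm in x, flared, 16 mm deep. Hung up, this point meets bar_top within 3 mm. Axes as the panel's.
- panel_front (a point): Underside of the plate at the panel's front edge, 98 mm in front of the handle centre and 26 mm below it. Hung and free it stands about 10 mm above rim_front; pressed home it meets it. The side skirts reach 20 mm below the plate's underside and clear the unit's sides by 2.5 mm each, flared at the bottom.
- wing_grip (a point): Centre of the steel wing (36 mm long, 9 thick, 22 tall) of the quarter-turn fastener, on its upright turning axis, 78 mm in front of the handle centre, 21 mm above the plate's underside, 9 mm below the wing's top, 13 mm above the round boss under it (30 mm across). x axis along the wing and the 28 x 6 mm cross-bar below the panel. It turns stiffly (0.04 N m) and stays where left.
- wing (a joint): Angle of the wing in the panel: 0 when along the panel's x (in line with the slot), growing counter-clockwise seen from above; stops at -0.5 and 1.6; starts between 0.7 and 1.4.
- screwdriver: Bystander: screwdriver with an orange handle, 197 mm, at the table's front edge.
- tweezers: Bystander: steel tweezers, 128 mm, near the front.
- lens_ring_a: Bystander: lens in a black ring, 58 mm, near the front.
- loupe: Bystander: black eye loupe, 40 mm tall, behind the panel.
- hex_key: Bystander: hex key, 78 mm, on the right.
- parts_tin: Bystander: round tin, 67 mm, behind the unit.
- micrometer: Bystander: micrometer, 120 mm, at the back.

How it is judged:
By the outcome, as a careful person would: the job done as asked, in the order asked, and still so for the second after the job is handed in, while the arm keeps its last pose, push and grip.
It also fails if it takes over 51 s, if anything falls off the work surface, if the arm or the gripper's body presses on something with over 40 N, if the wrist force passes 120 N, or if a joint passes its speed limit or range.

### The arm

A 7-joint arm with a two-finger parallel gripper is mounted at the origin on a cart in front of the work surface, level with it; the furniture and walls round the work are solid. World frame = base frame: x ahead of the robot, y to its left, z up, the work surface at z = 0. Lengths are in m, angles in degrees, forces in N, time in s.
With the tool pointing down it reaches from about 0.425 to 1.025 m from the base axis. Payload 3.6 kg.
Tool frame: the origin (TCP) lies between the finger pads; the fingertips stand 17 mm ahead of it and the grasp point (between the pads) lies 2 mm behind it; z points along the fingers, y is the direction in which the jaws open and shut (so a half turn about z gives the same grasp; the last joint's range is limited). The gripper opens to 85 mm and grips with 20 to 120 N. Pads are 22 mm wide; open, the fingers measure 114 mm over their backs; the gripper's body (76 mm by 85 mm) begins 54 mm behind the grasp point. The pads swing forward as they close: fully open they stand 13 mm farther back than shut.
Start: joints at [71.419, 33.873, 2.773, 92.16, -1.908, 54.013, -1.931], TCP at [0.166, -0.706, 0.248] pointing down, gripper open.
Joint ranges: [-153.93, 153.93], [-27.13, 128.08], [-72.61, 78.16], [10.71, 143.7], [-87.88, 267.88], [4.46, 118.87], [-176.78, 176.78]. Speed limits (degrees/s): [147.25, 147.25, 180, 180, 180, 180, 180].

### API

Orientations are given as [roll, pitch, yaw] about the fixed x, y, z axes, in that order (R = Rz(yaw) Ry(pitch) Rx(roll)).
In Python, from cell import bot gives the robot as it stands.
- The arm moves only by the shell command python3 -m pendant 'ROWS'. ROWS is JSON, a list of rows, each an object of numbers: "wx", "wy", "wz": the turn, a rotation vector about the tool's x, y, z normalised to -1 to 1, where 1 is pi/2 rad; "x", "y", "z": the shift along the tool's x, y, z normalised to -1 to 1, where 1 is 0.15 m; "hand": the opening, from 0 (shut) to 1 (fully open). A call has 1 to 12 rows; each row is the pose to reach, as a shift and turn from the pose measured when the call began, along the tool's axes at that moment; what a row does not reach only later rows make up. A row lasts 1/12 s, in which the tool goes at most 41.7 mm and 7.16 degrees, less where a joint would pass 70% of its speed; a pose out of reach is approached as far as the arm can. A call with a number of a shift or a turn outside -1 to 1 is refused whole. A call with a gripper value outside its range is refused whole. The fingers move at their own pace and stop on an object; the grip force is fixed at half the most. Time passes only in rows, so rows that repeat a pose let the fingers close. It gives the time, the measured TCP pose, the force and the opening at its end, in the units of the state.
- bot.state(): the state, without advancing time (a new reading comes with each control period).
- bot.camera(name): name is "scene" or "top" or "wrist"; returns the picture (420x560x3 uint8, red, green, blue); there is no depth.
- bot.calibration(name): a dict with "intrinsics" (3x3 intrinsics, pixels), "xyz" and "attitude" of the camera in the world. Camera axes: x right, y up, looking along -z (the intrinsics and any distortion apply to the point x, -y, -z); pixel columns grow to the right and rows downward; lengths in m; the calibration is good to about 2 mm. A picture is of the moment at which its call begins: read the wrist's pose just before it. calibration takes no time and is no camera call; for the wrist camera it gives the pose at the moment of the call.
- bot.job_done(): hands the job in, once; it reports no verdict.
The state is a dict: "t": time; "qpos": joint angles; "dq": joint speeds; "tau": joint torques, N m; "tool_pos": TCP position; "ee_rot": TCP orientation; "contact_force": force on the tool from outside, world axes, zero at the start; "moment": the same for the moment, N m; "gripper_width": finger opening in m.
Only numpy, scipy, OpenCV 4.12 (cv2) and the standard library are available. Lean on these libraries where they do the work, as an engineer would, in place of code of your own. Each camera call takes 0.05 s, during which the arm holds its last target.

## Working session

There is one attempt and no reset: what is moved stays moved. The work goes in short steps, Python scripts to look and compute and a shell command to move; the robot and the scene stay as the last step left them, time stands still between calls to the robot, and variables do not carry over. Pictures are saved under pics/ and viewed, and the job is handed in when it is done.

```bash
ls; mkdir -p pics
python3 - <<'E'
from cell import bot
import cv2
s=bot.state();print({k:(v if not hasattr(v,'round') else v) for k,v in s.items()})
for n in ("scene","top","wrist"):
    c=bot.calibration(n);print(n,c)
    im=bot.camera(n);cv2.imwrite(f"pics/a_{n}.png",im[:,:,::-1])
E
```

```text
pics
{'t': 0.0, 'qpos': array([71.42021578, 33.92548801,  2.76632953, 92.23575629, -1.90848615,
       54.01366772, -1.93077212]), 'dq': array([ 0.02762789,  0.10527116,  0.01411773,  0.02146005, -0.09502826,
       -0.07583988, -0.03183187]), 'tau': array([ 3.44883256e-04, -5.48687696e+01,  1.54683206e+00, -1.98125285e+01,
        9.41877253e-03,  8.85597488e-03,  2.31106782e-06]), 'tool_pos': array([ 0.16567476, -0.70500543,  0.24714771]), 'ee_rot': array([-1.79871331e+02,  6.21262458e-03,  1.32279075e+01]), 'contact_force': array([ 0.00876333, -0.51306966, -0.69949577]), 'moment': array([-0.03977459, -0.04397164, -0.00456788]), 'gripper_width': 0.08516670012974438}
scene {'intrinsics': array([[409.13890244,   0.        , 273.47964472],
       [  0.        , 409.13890244, 213.72379178],
       [  0.        ,   0.        ,   1.        ]]), 'xyz': array([-0.23945455,  0.45144959,  0.62436639]), 'attitude': array([  60.80283497,   -0.65788693, -122.22756067])}
top {'intrinsics': array([[415.11838621,   0.        , 289.08003835],
       [  0.        , 415.11838621, 211.30259684],
       [  0.        ,   0.        ,   1.        ]]), 'xyz': array([ 0.34871749, -0.08830942,  1.22940714]), 'attitude': array([ 12.01202022,   0.3252763 , -87.46669427])}
wrist {'intrinsics': array([[328.43305485,   0.        , 278.56495316],
       [  0.        , 328.43305485, 207.36005592],
       [  0.        ,   0.        ,   1.        ]]), 'xyz': array([ 0.23652208, -0.68791441,  0.37374729]), 'attitude': array([-16.92805509,   0.10824206, -76.7259279 ])}
```

View pics/a_scene.png

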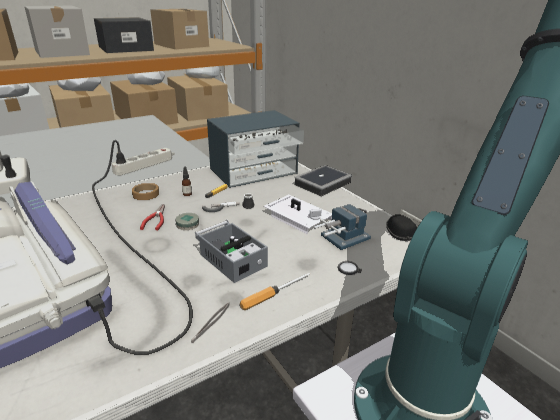

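View pics/a_top.png

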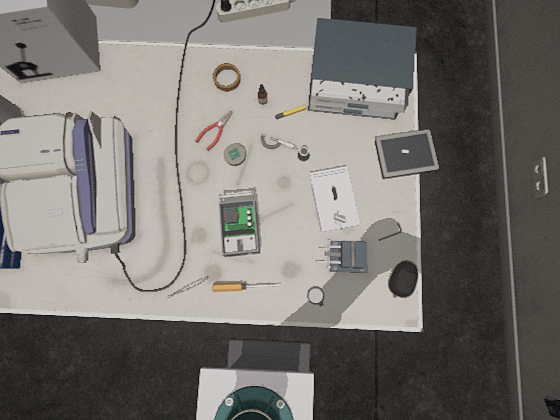

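View pics/a_wrist.png

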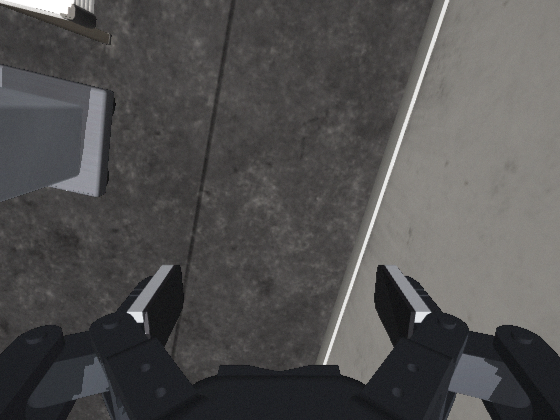

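The top view shows the unit around pixel (239,222) and the panel around (335,198), with its wing near (339,217) and its handle near (334,191). A vise stands to the right of the panel's front. I'll write helpers and zoom in.

```bash
cat > h.py <<'E'
import numpy as np, cv2
from scipy.spatial.transform import Rotation as R
def cal(c):
    return np.array(c['intrinsics']),np.array(c['xyz']),R.from_euler('xyz',c['attitude'],degrees=True).as_matrix()
def ray(c,u,v):
    K,p,M=cal(c); d=np.array([(u-K[0,2])/K[0,0],-(v-K[1,2])/K[1,1],-1.]); return p,M@d
def onz(c,u,v,z):
    p,d=ray(c,u,v); return p+d*(z-p[2])/d[2]
def proj(c,P):
    K,p,M=cal(c); q=M.T@(np.array(P)-p); return np.array([K[0,2]+K[0,0]*q[0]/-q[2],K[1,2]+K[1,1]*-q[1]/-q[2]])
def tri(obs):
    A=np.zeros((3,3));b=np.zeros(3)
    for c,u,v in obs:
        p,d=ray(c,u,v);d=d/np.linalg.norm(d);Q=np.eye(3)-np.outer(d,d);A+=Q;b+=Q@p
    P=np.linalg.solve(A,b); return P,[np.linalg.norm((np.eye(3)-np.outer(d/np.linalg.norm(d),d/np.linalg.norm(d)))@(P-p)) for p,d in [ray(*o) for o in obs]]
def crop(im,u0,v0,u1,v1,s,fn):
    cv2.imwrite(fn,cv2.resize(im[v0:v1,u0:u1],None,fx=s,fy=s,interpolation=cv2.INTER_CUBIC))
E
python3 - <<'E'
from h import *
im=cv2.imread('pics/a_top.png');crop(im,205,155,375,275,4.7,'pics/b_top.png')
im=cv2.imread('pics/a_scene.png');crop(im,180,180,380,290,4,'pics/b_scene.png')
E
```

```text
(no output)
```

View pics/b_top.png

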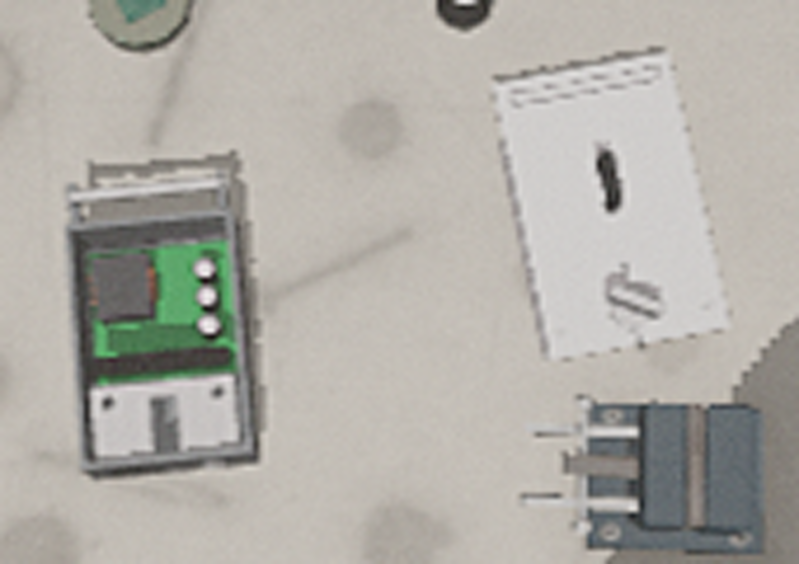

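View pics/b_scene.png

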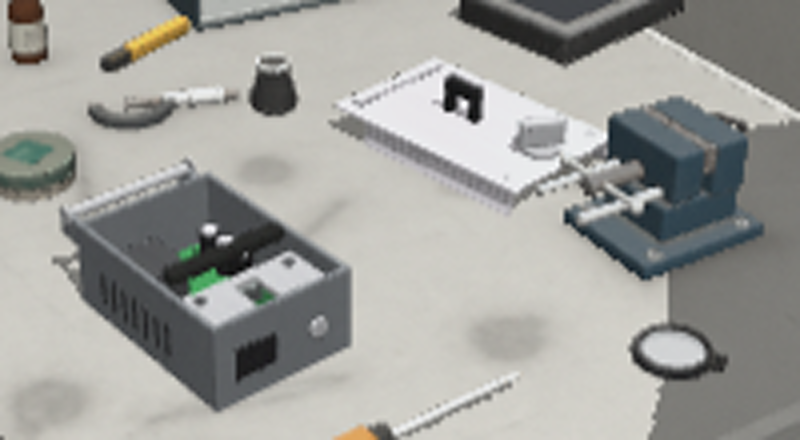

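```bash
cat > m.py <<'E'
from h import *
from cell import bot
c=bot.calibration('top')
def T(u,v,z): return onz(c,205+u/4.7,155+v/4.7,z)
E
python3 - <<'E'
from m import *
np.set_printoptions(precision=4,suppress=True)
print('panel corners');
for p in [(495,80),(662,50),(726,328),(548,358)]: print(T(*p,.021))
print('handle',T(602,148,.046+.007),T(612,210,.053))
print('wing',T(612,282,.05),T(662,308,.05))
print('unit');
for p in [(70,228),(243,215),(257,460),(88,472)]: print(T(*p,.06))
print('bar',T(72,200,.06),T(228,182,.06),'slot',T(165,397,.0505),T(165,450,.0505))
E
```

```text
panel corners
[ 0.7299 -0.1291  0.021 ]
[ 0.7547 -0.2365  0.021 ]
[ 0.5736 -0.2795  0.021 ]
[ 0.5496 -0.1684  0.021 ]
handle [ 0.6784 -0.1962  0.053 ] [ 0.6388 -0.2033  0.053 ]
wing [ 0.5939 -0.2046  0.05  ] [ 0.5789 -0.2356  0.05  ]
unit
[0.6114 0.1304 0.06  ]
[0.6242 0.0244 0.06  ]
[0.4737 0.0069 0.06  ]
[0.462  0.1078 0.06  ]
bar [0.6292 0.1306 0.06  ] [0.6448 0.035  0.06  ] slot [0.5106 0.066  0.0505] [0.4783 0.0637 0.0505]
```

```bash
python3 -m pendant '[{"x":0.9,"y":-0.65},{"x":0.9,"y":-0.65},{"x":0.9,"y":-0.65},{"x":0.9,"y":-0.65}]'
python3 -m pendant '[{"x":0.9,"y":-0.65},{"x":0.9,"y":-0.65},{"x":0.9,"y":-0.65},{"x":0.9,"y":-0.65}]'
```

```text
invalid input at $[0]: expected keys wx, wy, wz, x, y, z, hand
invalid input at $[0]: expected keys wx, wy, wz, x, y, z, hand
```

```bash
python3 -m pendant '[{"x":0.9,"y":-0.65,"z":0,"wx":0,"wy":0,"wz":0,"hand":1},{"x":0.9,"y":-0.65,"z":0,"wx":0,"wy":0,"wz":0,"hand":1},{"x":0.9,"y":-0.65,"z":0,"wx":0,"wy":0,"wz":0,"hand":1},{"x":0.9,"y":-0.65,"z":0,"wx":0,"wy":0,"wz":0,"hand":1}]'
python3 -m pendant '[{"x":0.9,"y":-0.65,"z":0,"wx":0,"wy":0,"wz":0,"hand":1},{"x":0.9,"y":-0.65,"z":0,"wx":0,"wy":0,"wz":0,"hand":1},{"x":0.9,"y":-0.65,"z":0,"wx":0,"wy":0,"wz":0,"hand":1},{"x":0.9,"y":-0.65,"z":0,"wx":0,"wy":0,"wz":0,"hand":1}]'
```

```text
t: 0.48
tool_pos: [0.2754, -0.5779, 0.2471]
ee_rot: [-179.9, 0.0, 13.2]
contact_force: [0.7, -0.4, 0.3]
gripper_width: 0.0854
t: 0.82
tool_pos: [0.3844, -0.4516, 0.2472]
ee_rot: [-179.8, 0.0, 13.2]
contact_force: [0.7, -0.1, -0.8]
gripper_width: 0.0854
```

```bash
python3 -m pendant '[{"x":0.9,"y":-0.65,"z":0,"wx":0,"wy":0,"wz":0,"hand":1},{"x":0.9,"y":-0.65,"z":0,"wx":0,"wy":0,"wz":0,"hand":1},{"x":0.9,"y":-0.65,"z":0,"wx":0,"wy":0,"wz":0,"hand":1},{"x":0.9,"y":-0.65,"z":0,"wx":0,"wy":0,"wz":0,"hand":1}]'
python3 -m pendant '[{"x":0.8,"y":-0.65,"z":0,"wx":0,"wy":0,"wz":0,"hand":1},{"x":0.8,"y":-0.65,"z":0,"wx":0,"wy":0,"wz":0,"hand":1},{"x":0.8,"y":-0.65,"z":0,"wx":0,"wy":0,"wz":0,"hand":1},{"x":0.8,"y":-0.65,"z":0,"wx":0,"wy":0,"wz":0,"hand":1}]'
python3 - <<'E'
from cell import bot
import cv2,pickle
c=bot.calibration('wrist');im=bot.camera('wrist');cv2.imwrite('pics/c_w.png',im[:,:,::-1]);pickle.dump(c,open('c_w.pkl','wb'));print(c,bot.state()['qpos'])
E
```

```text
t: 1.15
tool_pos: [0.4934, -0.3255, 0.2474]
ee_rot: [-179.8, 0.0, 13.2]
contact_force: [0.9, -0.8, 0.6]
gripper_width: 0.0857
t: 1.48
tool_pos: [0.5901, -0.199, 0.2475]
ee_rot: [-179.8, -0.0, 13.4]
contact_force: [0.5, -0.4, -0.0]
gripper_width: 0.0854
{'intrinsics': array([[328.43305485,   0.        , 278.56495316],
       [  0.        , 328.43305485, 207.36005592],
       [  0.        ,   0.        ,   1.        ]]), 'xyz': array([ 0.66088462, -0.18191441,  0.37408181]), 'attitude': array([-16.87629497,   0.23119329, -76.59308024])} [ 15.19976589  26.63417477  -1.71686503 105.63355968   0.28903106
  47.62587397 -62.65570317]
```

View pics/c_w.png

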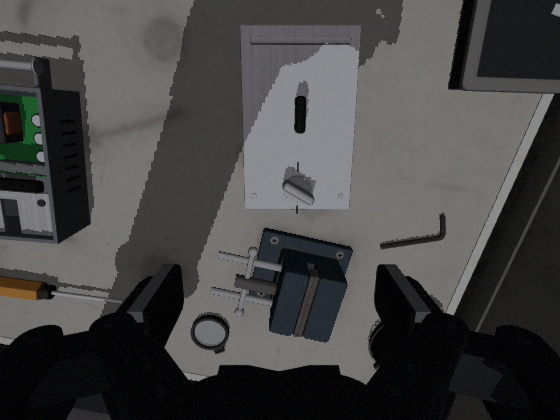

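The panel's corners are at pixels (241,25), (360,26), (350,209) and (245,209). The handle is at (300,114) and the wing at (298,191), pointing down to the right.

Run:
```python
from h import *
import pickle
np.set_printoptions(precision=4,suppress=True)
im=cv2.imread('pics/c_w.png');crop(im,230,10,370,220,2.8,'pics/d_w.png')
c=pickle.load(open('c_w.pkl','rb'))
C=[onz(c,*p,.022) for p in [(241,25),(360,26),(350,209),(245,209)]]
for p in C:print(p)
f=(C[2]+C[3])/2;r=(C[0]+C[1])/2;d=r-f;print('len',np.linalg.norm(d),np.linalg.norm(C[0]-C[1]),np.linalg.norm(C[2]-C[3]),np.degrees(np.arctan2(d[1],d[0])))
d/=np.linalg.norm(d);print('handle from edges',f+.098*d)
print('handle',onz(c,300,114,.05)); 
# pixel of handle top only
g=cv2.cvtColor(im,cv2.COLOR_BGR2GRAY)[85:140,285:320];ys,xs=np.where(g<60);print(xs.min()+285,xs.max()+285,ys.min()+85,ys.max()+85)
```

```text
[ 0.7261 -0.1279  0.022 ]
[ 0.7516 -0.2391  0.022 ]
[ 0.5734 -0.2836  0.022 ]
[ 0.546  -0.1691  0.022 ]
len 0.1841576491746659 0.11410418788570459 0.11774938969814204 13.463070524467081
handle from edges [ 0.655  -0.2035  0.022 ]
handle [ 0.6598 -0.2018  0.05  ]
294 305 96 132
```

View pics/d_w.png

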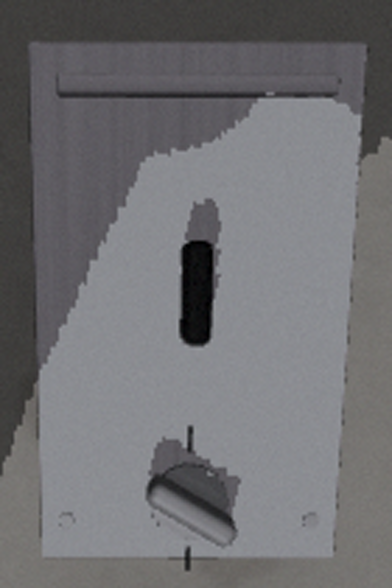

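```bash
python3 -m pendant '[{"x":0.44,"y":0.125,"z":0.8,"wx":0,"wy":0,"wz":0,"hand":1},{"x":0.44,"y":0.125,"z":0.8,"wx":0,"wy":0,"wz":0,"hand":1},{"x":0.44,"y":0.125,"z":0.8,"wx":0,"wy":0,"wz":0,"hand":1},{"x":0.44,"y":0.125,"z":0.8,"wx":0,"wy":0,"wz":0,"hand":1},{"x":0.44,"y":0.125,"z":0.8,"wx":0,"wy":0,"wz":0,"hand":0.6}]'
python3 - <<'E'
from cell import bot
import cv2,pickle
c=bot.calibration('wrist');im=bot.camera('wrist');cv2.imwrite('pics/e_w.png',im[:,:,::-1]);pickle.dump(c,open('e_w.pkl','wb'))
E
```

```text
t: 1.95
tool_pos: [0.6633, -0.191, 0.1229]
ee_rot: [-179.3, -0.0, 14.0]
contact_force: [-0.2, 0.6, 0.3]
gripper_width: 0.0756
```

View pics/e_w.png

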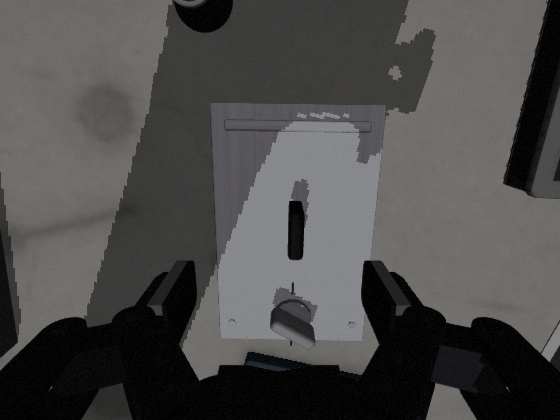

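Run:
```python
from h import *
from cell import bot
import pickle
np.set_printoptions(precision=4,suppress=True)
c=pickle.load(open('e_w.pkl','rb'));c0=pickle.load(open('c_w.pkl','rb'))
s=bot.state();print(s['tool_pos'],s['ee_rot'],s['dq'])
C=[onz(c,*p,.022) for p in [(211,104),(385,105),(363,340),(221,339)]]
f=(C[2]+C[3])/2;r=(C[0]+C[1])/2;d=r-f;print(C,np.linalg.norm(d),np.degrees(np.arctan2(d[1],d[0])))
d/=np.linalg.norm(d);print(f+.098*d)
im=cv2.imread('pics/e_w.png')
g=cv2.cvtColor(im,cv2.COLOR_BGR2GRAY)[195:265,285:310];print((g<60).sum(1),(g<60).sum(0))
print(tri([(c0,299.8,97),(c,296,203)]),tri([(c0,299.8,131),(c,295.5,259)]))
```

```text
[ 0.663  -0.1922  0.1253] [-179.4211   -0.1207   13.9324] [ 0.8517 -3.6529  1.1195  0.0688  0.2721  0.7208 -0.0017]
[array([ 0.7249, -0.1275,  0.022 ]), array([ 0.7522, -0.2391,  0.022 ]), array([ 0.5731, -0.2832,  0.022 ]), array([ 0.5446, -0.1698,  0.022 ])] 0.18479342257999457 13.49814609237985
[ 0.6541 -0.2036  0.022 ]
[ 0  0  0  0  0  0 11 13 13 13 13 14 14 14 14 15 15 15 15 16 16 16 16 16
 16 16 16 17 17 17 17 17 16 16 16 16 16 16 16 16 16 16 16 16 16 16 16 16
 16 16 16 15 15 15 15 15 15 15 15 15 15 15 13 13  9  0  0  0  0  0] [ 0  0  0 35 57 58 59 59 59 59 59 59 59 59 59 58 57 51 36 13  0  0  0  0
  0]
(array([ 0.6753, -0.1986,  0.0313]), [np.float64(2.8197422692607073e-05), np.float64(2.8197422692596783e-05)]) (array([ 0.6447, -0.2053,  0.0544]), [np.float64(0.00014500727153727745), np.float64(0.00014500727153731884)])
```

```bash
python3 -m pendant '[{"x":-0.06,"y":0.06,"z":0.25,"wx":0,"wy":0,"wz":0,"hand":0.6},{"x":-0.06,"y":0.06,"z":0.45,"wx":0,"wy":0,"wz":0,"hand":0.6},{"x":-0.06,"y":0.06,"z":0.53,"wx":0,"wy":0,"wz":0,"hand":0.6},{"x":-0.06,"y":0.06,"z":0.53,"wx":0,"wy":0,"wz":0,"hand":0.6},{"x":-0.06,"y":0.06,"z":0.53,"wx":0,"wy":0,"wz":0,"hand":0.6}]'
python3 - <<'E'
from cell import bot
import cv2,pickle
s=bot.state();print(s['tool_pos'],s['ee_rot'])
c=bot.calibration('wrist');im=bot.camera('wrist');cv2.imwrite('pics/f_w.png',im[:,:,::-1]);pickle.dump(c,open('f_w.pkl','wb'))
E
```

```text
t: 2.42
tool_pos: [0.6567, -0.2025, 0.0471]
ee_rot: [-179.4, -0.2, 13.9]
contact_force: [1.1, 1.5, 0.2]
gripper_width: 0.0514
[ 0.65671896 -0.202531    0.04707247] [-179.44987656   -0.18477539   13.91778264]
```

View pics/f_w.png

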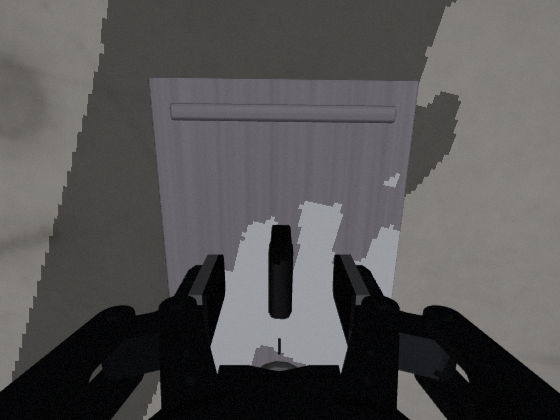

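The handle is centred between the pads (column 280), so I'll close on it.

```bash
python3 -m pendant '[{"x":0,"y":0,"z":0,"wx":0,"wy":0,"wz":0,"hand":0},{"x":0,"y":0,"z":0,"wx":0,"wy":0,"wz":0,"hand":0},{"x":0,"y":0,"z":0,"wx":0,"wy":0,"wz":0,"hand":0},{"x":0,"y":0,"z":0,"wx":0,"wy":0,"wz":0,"hand":0},{"x":0,"y":0,"z":0,"wx":0,"wy":0,"wz":0,"hand":0},{"x":0,"y":0,"z":0,"wx":0,"wy":0,"wz":0,"hand":0},{"x":0,"y":0,"z":0,"wx":0,"wy":0,"wz":0,"hand":0}]'
python3 -m pendant '[{"x":0,"y":0,"z":-0.1,"wx":0,"wy":0,"wz":0,"hand":0},{"x":0,"y":0,"z":-0.3,"wx":0,"wy":0,"wz":0,"hand":0},{"x":0,"y":0,"z":-0.5,"wx":0,"wy":0,"wz":0,"hand":0},{"x":0,"y":0,"z":-0.7,"wx":0,"wy":0,"wz":0,"hand":0},{"x":0,"y":0,"z":-0.9,"wx":0,"wy":0,"wz":0,"hand":0},{"x":0,"y":0,"z":-1,"wx":0,"wy":0,"wz":0,"hand":0}]'
python3 - <<'E'
from cell import bot
import cv2,pickle
s=bot.state();print(s['tool_pos'],s['ee_rot'],s['contact_force'],s['moment'])
c=bot.calibration('wrist');im=bot.camera('wrist');cv2.imwrite('pics/g_w.png',im[:,:,::-1]);pickle.dump(c,open('g_w.pkl','wb'))
im=bot.camera('scene');cv2.imwrite('pics/g_s.png',im[:,:,::-1])
E
```

```text
t: 3.05
tool_pos: [0.659, -0.2027, 0.0497]
ee_rot: [-179.6, -0.4, 13.9]
contact_force: [-0.6, 0.2, 7.5]
gripper_width: 0.0086
t: 3.55
tool_pos: [0.6593, -0.2046, 0.2044]
ee_rot: [-179.7, -0.7, 13.9]
contact_force: [1.5, -0.5, -2.1]
gripper_width: 0.0088
[ 0.65933441 -0.20460105  0.20441054] [-179.71415765   -0.68776133   13.90261605] [ 1.45235785 -0.49248101 -2.10070941] [-0.05611148 -0.11113514  0.03010668]
```

View pics/g_w.png

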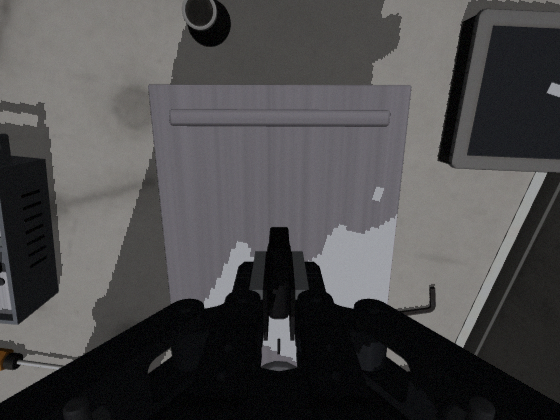

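View pics/g_s.png

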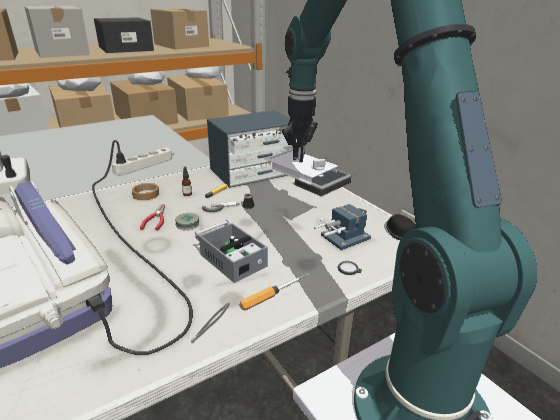

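```bash
python3 -m pendant '[{"x":-0.1,"y":0,"z":-0.3,"wx":0,"wy":0,"wz":0,"hand":0},{"x":-0.2,"y":0,"z":-0.55,"wx":0,"wy":0,"wz":0,"hand":0},{"x":-0.2,"y":0,"z":-0.8,"wx":0,"wy":0,"wz":0,"hand":0},{"x":-0.2,"y":0,"z":-0.95,"wx":0,"wy":0,"wz":0,"hand":0},{"x":-0.2,"y":0,"z":-0.95,"wx":0,"wy":0,"wz":0,"hand":0},{"x":-0.2,"y":0,"z":-0.95,"wx":0,"wy":0,"wz":0,"hand":0},{"x":-0.2,"y":0,"z":-0.95,"wx":0,"wy":0,"wz":0,"hand":0}]'
python3 - <<'E'
from h import *
from cell import bot
import cv2,pickle
s=bot.state();print(s['tool_pos'],s['ee_rot'],s['contact_force'],s['moment'])
c=bot.calibration('wrist');im=bot.camera('wrist')[:,:,::-1];cv2.imwrite('pics/i_w.png',im);pickle.dump((c,s),open('i_w.pkl','wb'))
print(c)
im2=np.clip(im.astype(float)*1.6,0,255).astype(np.uint8)
crop(im2,0,60,180,260,3,'pics/i_u.png')
crop(im2,140,70,420,370,2,'pics/i_p.png')
E
```

```text
t: 4.23
tool_pos: [0.6275, -0.2123, 0.3434]
ee_rot: [-179.6, -0.5, 13.9]
contact_force: [0.3, 0.9, -3.6]
gripper_width: 0.0085
[ 0.6274794  -0.21229391  0.34336311] [-179.61697084   -0.53174119   13.92337195] [ 0.30784137  0.93010222 -3.63087567] [ 0.06402531  0.07997635 -0.00200651]
{'intrinsics': array([[328.43305485,   0.        , 278.56495316],
       [  0.        , 328.43305485, 207.36005592],
       [  0.        ,   0.        ,   1.        ]]), 'xyz': array([ 0.69708839, -0.19512086,  0.47057247]), 'attitude': array([-16.38815383,   0.37312423, -76.02887747])}
```

View pics/i_w.png

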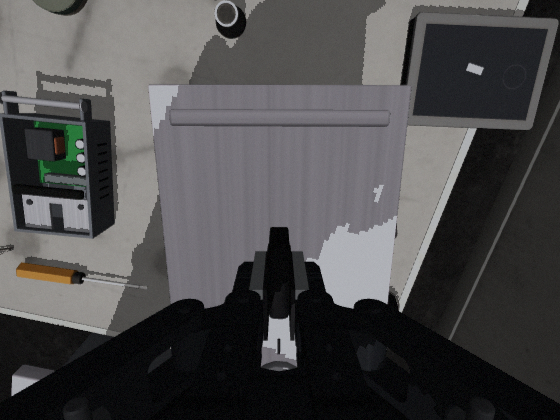

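View pics/i_u.png

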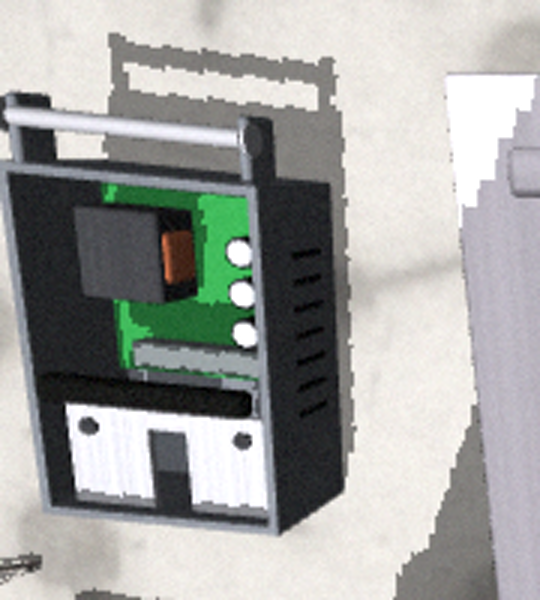

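View pics/i_p.png

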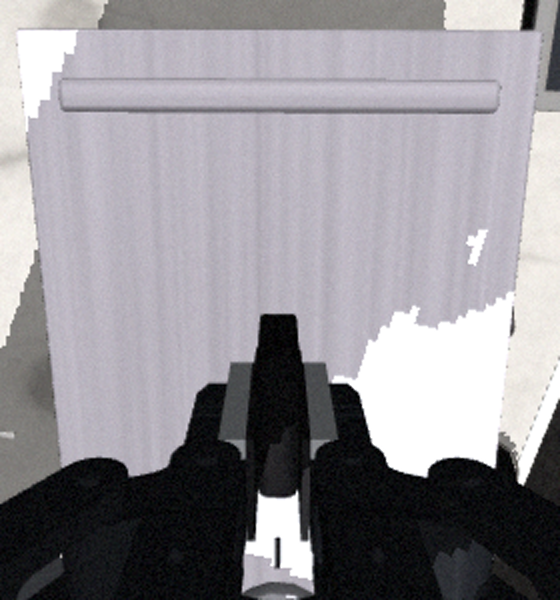

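Run:
```python
from h import *
import pickle
np.set_printoptions(precision=4,suppress=True)
c,s=pickle.load(open('i_w.pkl','rb'))
U=lambda u,v,z:onz(c,u/3,60+v/3,z)
C=[U(*p,.06) for p in [(7,171),(257,188),(278,534),(49,514)]]
for p in C: print(p)
print('sizes',[np.linalg.norm(C[i]-C[(i+1)%4]) for i in range(4)])
f=(C[2]+C[3])/2;r=(C[0]+C[1])/2;d=r-f;y1=np.degrees(np.arctan2(d[1],d[0]));l=C[0]-C[1];m=(C[0]+C[3]-C[1]-C[2]);y2=np.degrees(np.arctan2(-m[0],m[1]));print('yaw',y1,y2)
cen=sum(C)/4
for yy in (y1,(y1+y2)/2,y2):
  a=np.radians(yy);X=np.array([np.cos(a),np.sin(a),0]);print('origin',cen+.004*X,'bar',cen+.094*X)
B=[U(*p,.06) for p in [(8,118),(244,135)]];print('bar',B,sum(B)/2,np.linalg.norm(B[0]-B[1]))
S=[U(*p,.0505) for p in [(150,431),(187,433),(190,506),(153,504)]];print('slot',sum(S)/4,S)
# panel
Q=lambda u,v:(140+u/2,70+v/2)
M=cal(c)[2];Kc=cal(c)[0]
Rt=R.from_euler('xyz',s['ee_rot'],degrees=True).as_matrix()
# rear corners, and width at lower row
for (l,r) in [((18,30),(540,33)),((30,150),(527,150)),((47,300),(513,300)),((60,450),(498,450))]:
  pl,dl=ray(c,*Q(*l));pr,dr=ray(c,*Q(*r))
  dep=.116/np.linalg.norm(dl-dr)
  P=[pl+dl*dep,pr+dr*dep]
  print('depth',dep,[Rt.T@(p-s['tool_pos']) for p in P])
```

```text
[0.6086 0.1306 0.06  ]
[0.6264 0.0317 0.06  ]
[0.4767 0.0105 0.06  ]
[0.4614 0.1108 0.06  ]
sizes [np.float64(0.10048366542268818), np.float64(0.15111525431911832), np.float64(0.1015162032288427), np.float64(0.14854466528527366)]
yaw 7.855495741450571 9.445566485724713
origin [0.5472 0.0715 0.06  ] bar [0.6364 0.0838 0.06  ]
origin [0.5472 0.0715 0.06  ] bar [0.6362 0.085  0.06  ]
origin [0.5472 0.0716 0.06  ] bar [0.636  0.0863 0.06  ]
bar [array([0.6296, 0.1304, 0.06  ]), array([0.6458, 0.0384, 0.06  ])] [0.6377 0.0844 0.06  ] 0.09343444397229052
slot [0.4914 0.0653 0.0505] [array([0.5073, 0.0749, 0.0505]), array([0.5104, 0.0588, 0.0505]), array([0.4756, 0.0554, 0.0505]), array([0.4725, 0.0719, 0.0505])]
depth 0.14596783600016447 [array([ 0.0824, -0.0583,  0.0289]), array([0.0818, 0.0577, 0.0287])]
depth 0.15331281433623584 [array([ 0.0561, -0.0584,  0.0286]), array([0.0561, 0.0576, 0.0286])]
depth 0.1635117354616078 [array([ 0.0192, -0.058 ,  0.0281]), array([0.0193, 0.058 , 0.0281])]
depth 0.17396454046828588 [array([-0.0222, -0.0582,  0.0264]), array([-0.0221,  0.0578,  0.0264])]
```

Run:
```python
from h import *
im=cv2.imread('pics/i_w.png');im=np.clip(im.astype(float)*1.7,0,255).astype(np.uint8)
crop(im,0,85,110,165,7.2,'pics/j1.png');crop(im,0,165,110,245,7.2,'pics/j2.png')
im=cv2.imread('pics/a_top.png');crop(im,210,180,270,262,7.2,'pics/j3.png')
```

```text
(no output)
```

View pics/j1.png

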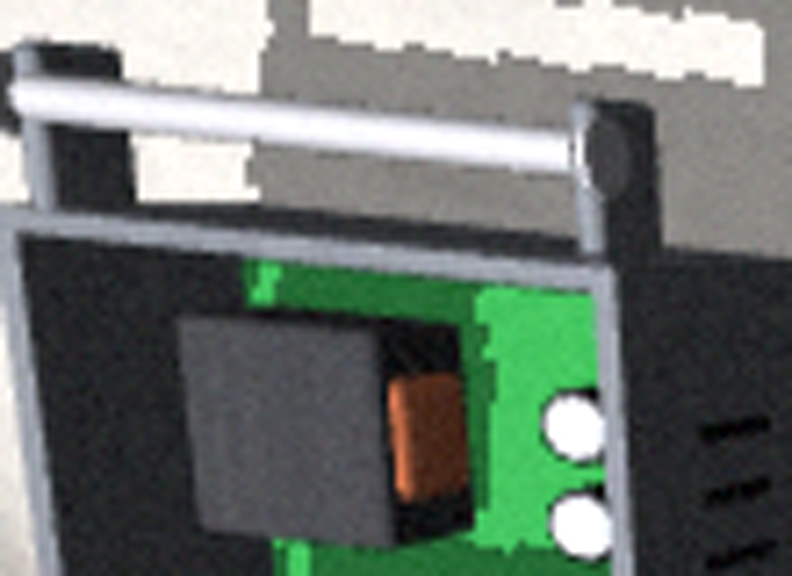

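View pics/j2.png

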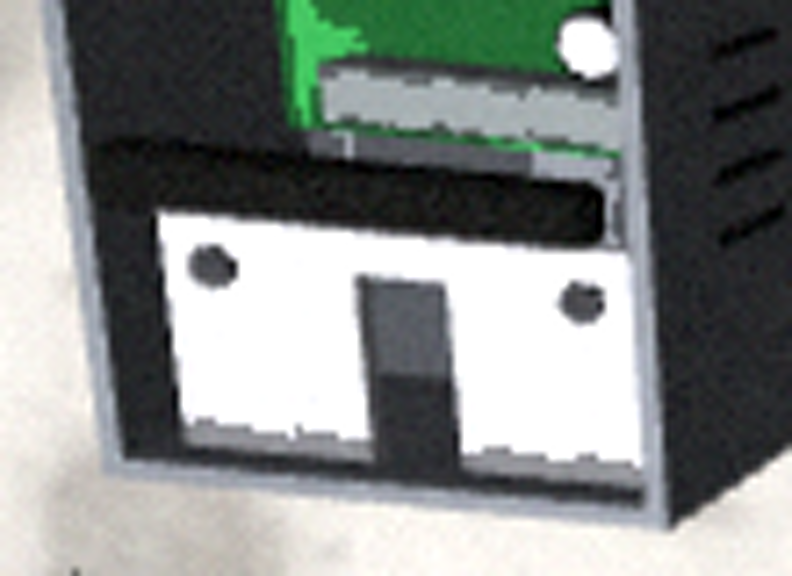

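View pics/j3.png

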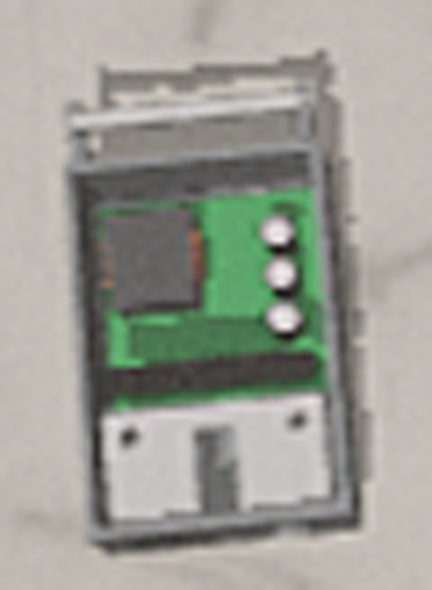

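Run:
```python
from h import *
from cell import bot
import pickle
np.set_printoptions(precision=4,suppress=True)
c,s=pickle.load(open('i_w.pkl','rb'))
ct=bot.calibration('top')
def ana(C,Bc):
  print('sizes',[round(np.linalg.norm(C[i]-C[(i+1)%4]),4) for i in range(4)])
  f=(C[2]+C[3])/2;r=(C[0]+C[1])/2;d=r-f;y1=np.degrees(np.arctan2(d[1],d[0]));m=(C[0]+C[3]-C[1]-C[2]);y2=np.degrees(np.arctan2(-m[0],m[1]))
  b=Bc[0]-Bc[1];print('yaw',y1,y2,'bar',np.degrees(np.arctan2(-b[0],b[1])),np.linalg.norm(b))
  cen=sum(C)/4;a=np.radians(8.5);X=np.array([np.cos(a),np.sin(a),0]);print('origin',cen+.004*X,'barfromunit',cen+.094*X,'bar seen',sum(Bc)/2)
a=lambda u,v,z=.06:onz(c,u/7.2,85+v/7.2,z)
ana([a(-5,208),a(612,262),a(668,525+576),a(107,470+576)],[a(12,97,.057),a(590,152,.057)])
t=lambda u,v,z=.06:onz(ct,210+u/7.2,180+v/7.2,z)
ana([t(72,172),t(322,150),t(350,520),t(92,540)],[t(75,122,.057),t(312,97,.057)])
```

```text
sizes [np.float64(0.1029), np.float64(0.1524), np.float64(0.1035), np.float64(0.1505)]
yaw 8.284722146482796 8.564888110039798 bar 8.709148571319746 0.09579193882259476
origin [0.5486 0.0731 0.06  ] barfromunit [0.6376 0.0864 0.06  ] bar seen [0.6371 0.0866 0.057 ]
sizes [np.float64(0.1008), np.float64(0.1497), np.float64(0.1013), np.float64(0.1485)]
yaw 7.635099769411015 7.2838935384106795 bar 8.670859474561334 0.09626030843277676
origin [0.5471 0.0708 0.06  ] barfromunit [0.6361 0.0841 0.06  ] bar seen [0.639  0.0834 0.057 ]
```

```bash
cat > plan.py <<'E'
from h import *
from cell import bot
np.set_printoptions(precision=4,suppress=True)
def plan(pos,rpy):
    s=bot.state();R0=R.from_euler('xyz',s['ee_rot'],degrees=True);R1=R.from_euler('xyz',rpy,degrees=True)
    d=R0.inv().apply(np.array(pos)-s['tool_pos'])/.15;w=(R0.inv()*R1).as_rotvec()/(np.pi/2)
    print('now',s['tool_pos'],s['ee_rot'],'F',s['contact_force'],'M',s['moment'],'w',s['gripper_width']);print('target',np.array(pos),'xyz',d,'w',w)
BAR=np.array([.6374,.0860,.06]);YAW=8.4
def hang(up,back=0,pit=2.2,yaw=YAW,hook=(.066,-.0003,.0305)):
    rpy=[180,pit,yaw];R1=R.from_euler('xyz',rpy,degrees=True)
    a=np.radians(YAW)
    return BAR+[-back*np.cos(a),-back*np.sin(a),up]-R1.apply(hook),rpy
E
python3 - <<'E'
from plan import *
plan(*hang(.06))
E
```

```text
now [ 0.6273 -0.2122  0.3427] [-179.5848   -0.4771   13.9245] F [-0.7649 -0.02   -3.4494] M [-0.0147  0.041   0.0208] w 0.008790020980186051
target [0.5734 0.0762 0.153 ] xyz [ 0.1031 -1.9439  1.2799] w [-0.0037 -0.0295  0.0615]
```

```bash
python3 -m pendant '[{"x":0.02,"y":-0.25,"z":0,"wx":0,"wy":-0.01,"wz":0.02,"hand":0},{"x":0.05,"y":-0.5,"z":0.1,"wx":0,"wy":-0.03,"wz":0.04,"hand":0},{"x":0.05,"y":-0.75,"z":0.2,"wx":-0.004,"wy":-0.03,"wz":0.06,"hand":0},{"x":0.05,"y":-1,"z":0.3,"wx":-0.004,"wy":-0.03,"wz":0.06,"hand":0}]'
python3 -m pendant '[{"x":0.02,"y":-0.25,"z":0.15,"wx":0,"wy":0,"wz":0,"hand":0},{"x":0.05,"y":-0.5,"z":0.35,"wx":0,"wy":0,"wz":0,"hand":0},{"x":0.05,"y":-0.75,"z":0.5,"wx":0,"wy":0,"wz":0,"hand":0},{"x":0.05,"y":-0.85,"z":0.6,"wx":0,"wy":0,"wz":0,"hand":0},{"x":0.05,"y":-0.9,"z":0.6,"wx":0,"wy":0,"wz":0,"hand":0},{"x":0.05,"y":-0.9,"z":0.6,"wx":0,"wy":0,"wz":0,"hand":0}]'
python3 - <<'E'
from plan import *
plan(*hang(.06))
E
```

```text
t: 4.62
tool_pos: [0.5974, -0.0621, 0.2956]
ee_rot: [-180.0, 2.5, 8.5]
contact_force: [0.4, 0.0, -2.5]
gripper_width: 0.009
t: 5.12
tool_pos: [0.5775, 0.0761, 0.2017]
ee_rot: [-179.8, 3.0, 8.9]
contact_force: [-0.5, 0.5, -2.4]
gripper_width: 0.0084
now [0.5775 0.0761 0.2017] [-179.8396    2.9519    8.9199] F [-0.5326  0.5475 -2.3554] M [-0.0043 -0.0955 -0.0202] w 0.008358875935412725
target [0.5734 0.0762 0.153 ] xyz [-0.0107 -0.0045  0.3257] w [-0.0015  0.0084  0.0058]
```

```bash
python3 -m pendant '[{"x":-0.01,"y":0,"z":0.2,"wx":0,"wy":0.008,"wz":0.006,"hand":0},{"x":-0.01,"y":-0.005,"z":0.4,"wx":0,"wy":0.008,"wz":0.006,"hand":0},{"x":-0.01,"y":-0.005,"z":0.4,"wx":0,"wy":0.008,"wz":0.006,"hand":0},{"x":-0.01,"y":-0.005,"z":0.4,"wx":0,"wy":0.008,"wz":0.006,"hand":0}]'
python3 - <<'E'
from plan import *
import pickle
plan(*hang(.03))
s=bot.state()
c=bot.calibration('wrist');im=bot.camera('wrist')[:,:,::-1];cv2.imwrite('pics/k_w.png',im);pickle.dump((c,s),open('k_w.pkl','wb'))
im=bot.camera('scene')[:,:,::-1];cv2.imwrite('pics/k_s.png',im);crop(im,170,150,330,290,4.2,'pics/k_s.png')
im=bot.camera('top')[:,:,::-1];cv2.imwrite('pics/k_t.png',im);crop(im,190,150,310,270,5,'pics/k_t2.png')
E
```

```text
t: 5.45
tool_pos: [0.5718, 0.0741, 0.1406]
ee_rot: [-179.9, 2.5, 8.3]
contact_force: [0.2, 0.3, -1.8]
gripper_width: 0.0086
now [0.5718 0.0741 0.1406] [-179.9432    2.4825    8.2546] F [ 0.249   0.3095 -1.7984] M [-0.0242 -0.0765 -0.0043] w 0.008636537267030307
target [0.5734 0.0762 0.123 ] xyz [ 0.0173 -0.0123  0.117 ] w [-0.0007  0.0031 -0.0016]
```

View pics/k_w.png

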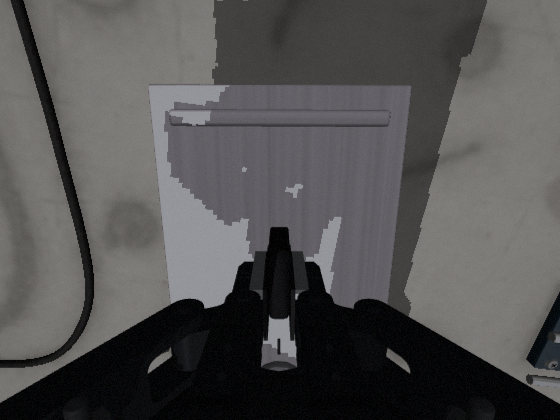

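View pics/k_s.png

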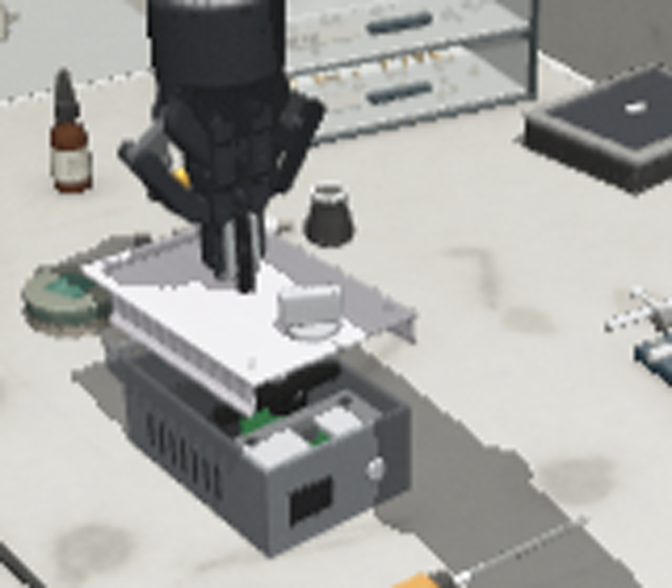

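View pics/k_t2.png

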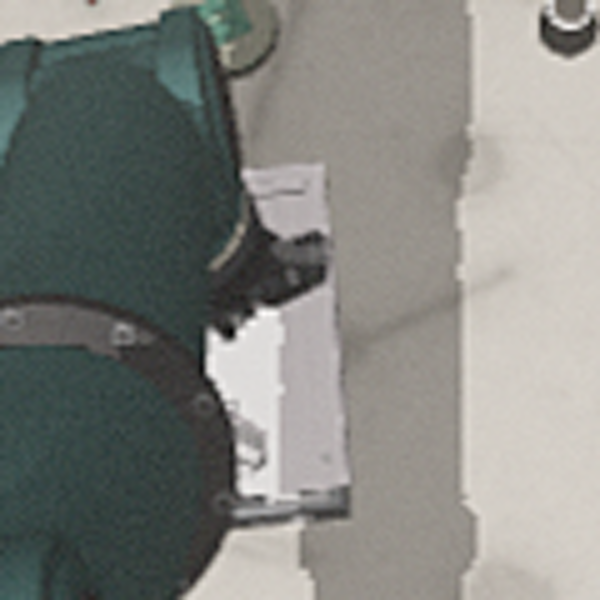

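Run:
```python
from plan import *
import pickle
s=bot.state();Rt=R.from_euler('xyz',s['ee_rot'],degrees=True)
ct=bot.calibration('top');cs=bot.calibration('scene')
# panel axes in tool: rotate rear-down 1.4deg; points in tool: handle (-.004,0,~.004)
for tilt in (0,1.4):
  t=np.radians(tilt)
  for n,x,y in [('RL',.086,-.058),('RR',.086,.058),('FR',-.098,.058),('FL',-.098,-.058)]:
    p=np.array([-.004+x,y,.0275+ (x)*np.sin(t)-.0]) # plate top
    P=s['tool_pos']+Rt.apply(p)
    a=proj(ct,P);b=proj(cs,P);print(n,P,'topcrop',(a-[190,150])*5,'scenecrop',(b-[170,150])*4.2)
```

```text
RL [0.6467 0.1445 0.1134] topcrop [113.0389 183.1419] scenecrop [ 74.913  264.8527]
RR [0.6634 0.0297 0.1132] topcrop [320.4242 162.8637] scenecrop [232.7163 209.8846]
FR [0.4815 0.0033 0.1197] topcrop [347.6623 487.9199] scenecrop [415.2801 313.6186]
FL [0.4648 0.1181 0.1199] topcrop [132.0329 509.5929] scenecrop [249.2958 383.4979]
RL [0.6467 0.1445 0.1113] topcrop [113.7387 184.2706] scenecrop [ 75.2813 267.9134]
RR [0.6633 0.0297 0.1111] topcrop [320.7585 164.0261] scenecrop [232.9247 212.8108]
FR [0.4815 0.0033 0.1221] topcrop [347.3215 487.2162] scenecrop [415.2176 309.9726]
FL [0.4648 0.1181 0.1223] topcrop [131.2401 508.9333] scenecrop [249.0286 379.673 ]
```

```bash
python3 -m pendant '[{"x":0.014,"y":-0.012,"z":0.08,"wx":0,"wy":0.003,"wz":0,"hand":0},{"x":0.015,"y":-0.012,"z":0.16,"wx":0,"wy":0.003,"wz":-0.001,"hand":0},{"x":0.015,"y":-0.012,"z":0.16,"wx":0,"wy":0.003,"wz":-0.001,"hand":0},{"x":0.015,"y":-0.012,"z":0.16,"wx":0,"wy":0.003,"wz":-0.001,"hand":0}]'
python3 - <<'E'
from plan import *
plan(*hang(.0))
im=bot.camera('scene')[:,:,::-1];crop(im,170,150,330,290,4.2,'pics/l_s.png')
E
```

```text
t: 5.93
tool_pos: [0.5758, 0.0771, 0.1197]
ee_rot: [-179.9, 1.8, 8.4]
contact_force: [-0.5, -0.6, -3.3]
gripper_width: 0.0089
now [0.5758 0.0771 0.1197] [-179.8947    1.7886    8.3566] F [-0.4527 -0.6148 -3.2507] M [-0.0436 -0.0714  0.044 ] w 0.008860154143363216
target [0.5734 0.0762 0.093 ] xyz [-0.0114  0.0038  0.1782] w [-0.0012 -0.0046 -0.0005]
```

View pics/l_s.png

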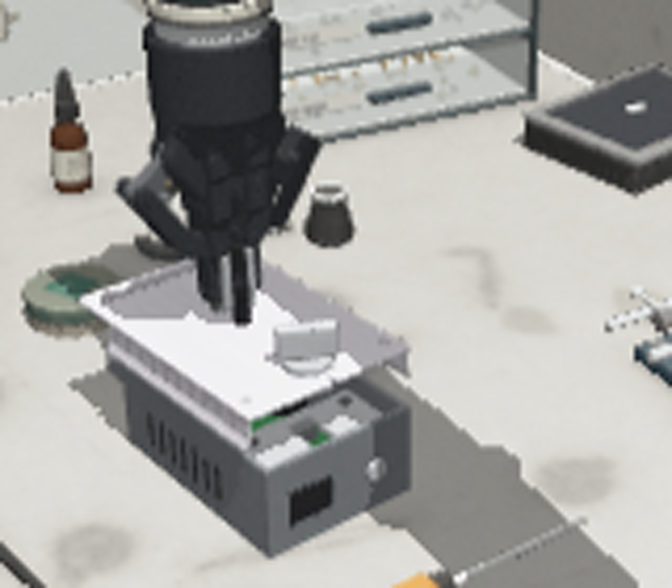

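```bash
python3 -m pendant '[{"x":-0.013,"y":0.004,"z":0.02,"wx":0,"wy":-0.005,"wz":0,"hand":0},{"x":-0.013,"y":0.004,"z":0.03,"wx":0,"wy":-0.005,"wz":0,"hand":0},{"x":-0.013,"y":0.004,"z":0.03,"wx":0,"wy":-0.005,"wz":0,"hand":0},{"x":-0.013,"y":0.004,"z":0.03,"wx":0,"wy":-0.005,"wz":0,"hand":0}]'
python3 - <<'E'
from plan import *
plan(*hang(.0))
E
```

```text
t: 6.32
tool_pos: [0.5742, 0.0763, 0.1156]
ee_rot: [-179.9, 2.2, 8.4]
contact_force: [-0.2, 0.4, -2.5]
gripper_width: 0.0084
now [0.5742 0.0763 0.1156] [-179.8884    2.1845    8.3518] F [-0.1832  0.3827 -2.4845] M [ 0.0204 -0.048  -0.0187] w 0.008398795522846234
target [0.5734 0.0762 0.093 ] xyz [0.0004 0.0001 0.1506] w [-0.0013 -0.0002 -0.0005]
```

```bash
python3 -m pendant '[{"x":0,"y":0,"z":0.02,"wx":0,"wy":0,"wz":0,"hand":0},{"x":0,"y":0,"z":0.04,"wx":0,"wy":0,"wz":0,"hand":0},{"x":0,"y":0,"z":0.06,"wx":0,"wy":0,"wz":0,"hand":0},{"x":0,"y":0,"z":0.08,"wx":0,"wy":0,"wz":0,"hand":0}]'
python3 - <<'E'
from plan import *
plan(*hang(.0))
im=bot.camera('scene')[:,:,::-1];crop(im,170,150,330,290,4.2,'pics/m_s.png')
E
```

```text
t: 6.65
tool_pos: [0.5736, 0.0763, 0.1032]
ee_rot: [-179.9, 2.2, 8.4]
contact_force: [-0.7, 0.4, -2.8]
gripper_width: 0.0091
now [0.5736 0.0763 0.1032] [-179.8881    2.2039    8.3591] F [-0.683   0.4147 -2.7633] M [ 0.0264 -0.0061 -0.0114] w 0.009056293291402059
target [0.5734 0.0762 0.093 ] xyz [0.0012 0.0005 0.0677] w [-0.0013  0.     -0.0005]
```

View pics/m_s.png

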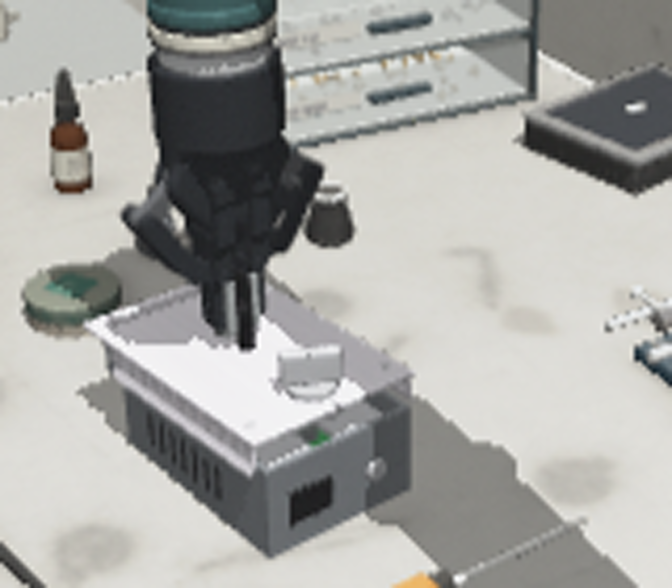

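The panel now straddles the unit with no contact force, so I'll keep descending.

```bash
python3 -m pendant '[{"x":0.001,"y":0,"z":0.02,"wx":0,"wy":0,"wz":0,"hand":0},{"x":0.001,"y":0,"z":0.04,"wx":0,"wy":0,"wz":0,"hand":0},{"x":0.001,"y":0,"z":0.05,"wx":0,"wy":0,"wz":0,"hand":0},{"x":0.001,"y":0,"z":0.05,"wx":0,"wy":0,"wz":0,"hand":0}]'
python3 - <<'E'
from plan import *
plan(*hang(.0))
E
```

```text
t: 7.03
tool_pos: [0.572, 0.076, 0.0945]
ee_rot: [-179.9, 2.4, 8.4]
contact_force: [-2.3, 0.3, -3.3]
gripper_width: 0.0085
now [0.572  0.076  0.0945] [-179.9001    2.3984    8.3637] F [-2.296   0.3387 -3.3373] M [-0.0798  0.4503  0.0374] w 0.008478636826390237
target [0.5734 0.0762 0.093 ] xyz [ 0.0094 -0.      0.0098] w [-0.0011  0.0022 -0.0004]
```

```bash
python3 -m pendant '[{"x":-0.005,"y":0,"z":0.01,"wx":0,"wy":0,"wz":0,"hand":0},{"x":-0.006,"y":0,"z":0.02,"wx":0,"wy":0,"wz":0,"hand":0},{"x":-0.006,"y":0,"z":0.03,"wx":0,"wy":0,"wz":0,"hand":0}]'
python3 - <<'E'
from plan import *
plan(*hang(.0))
import pickle
im=bot.camera('scene')[:,:,::-1];crop(im,170,150,330,290,4.2,'pics/n_s.png')
s=bot.state()
c=bot.calibration('wrist');im=bot.camera('wrist')[:,:,::-1];cv2.imwrite('pics/n_w.png',im);pickle.dump((c,s),open('n_w.pkl','wb'))
E
```

```text
t: 7.28
tool_pos: [0.5717, 0.076, 0.0924]
ee_rot: [-179.9, 2.4, 8.3]
contact_force: [-7.2, -0.8, 29.0]
gripper_width: 0.0086
now [0.5717 0.076  0.0924] [-179.9112    2.35      8.3455] F [-7.2174 -0.8469 28.9717] M [-0.208   1.622  -0.0004] w 0.00864395511027319
target [0.5734 0.0762 0.093 ] xyz [ 0.0112 -0.0003 -0.0046] w [-0.001   0.0017 -0.0006]
```

View pics/n_s.png

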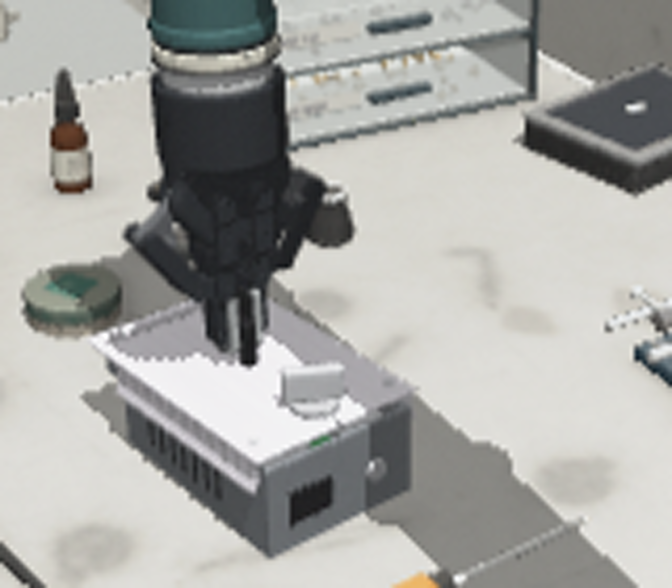

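View pics/n_w.png

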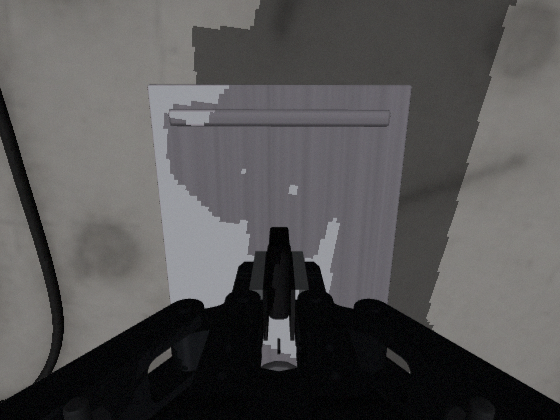

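```bash
python3 -m pendant '[{"x":-0.005,"y":0,"z":-0.005,"wx":0,"wy":0,"wz":0,"hand":0},{"x":-0.005,"y":0,"z":-0.005,"wx":0,"wy":0,"wz":0,"hand":0}]'
python3 - <<'E'
from plan import *
plan(*hang(.0))
E
```

```text
t: 7.55
tool_pos: [0.5719, 0.076, 0.0943]
ee_rot: [-179.9, 2.2, 8.3]
contact_force: [-1.0, -0.3, 2.3]
gripper_width: 0.0084
now [0.5719 0.076  0.0943] [-179.9035    2.1739    8.342 ] F [-1.029  -0.3015  2.2943] M [0.0162 0.3431 0.0467] w 0.008415862264183647
target [0.5734 0.0762 0.093 ] xyz [ 0.0102 -0.0001  0.0085] w [-0.0011 -0.0003 -0.0006]
```

```bash
python3 -m pendant '[{"x":0,"y":0,"z":0,"wx":0,"wy":0,"wz":0,"hand":0.5},{"x":0,"y":0,"z":0,"wx":0,"wy":0,"wz":0,"hand":0.5},{"x":0,"y":0,"z":-0.01,"wx":0,"wy":0,"wz":0,"hand":0.5},{"x":0,"y":0,"z":-0.02,"wx":0,"wy":0,"wz":0,"hand":0.5},{"x":0,"y":0,"z":-0.2,"wx":0,"wy":0,"wz":0,"hand":0.5},{"x":0,"y":0,"z":-0.4,"wx":0,"wy":0,"wz":0,"hand":0.5},{"x":-0.3,"y":0,"z":-0.65,"wx":0,"wy":0,"wz":0,"hand":0.5},{"x":-0.5,"y":0,"z":-0.9,"wx":0,"wy":0,"wz":0,"hand":0.5},{"x":-0.5,"y":0,"z":-0.9,"wx":0,"wy":0,"wz":0,"hand":0.5},{"x":-0.5,"y":0,"z":-0.9,"wx":0,"wy":0,"wz":0,"hand":0.5}]'
python3 - <<'E'
from plan import *
import pickle
plan(*hang(.0))
im=bot.camera('scene')[:,:,::-1];crop(im,170,150,330,290,4.2,'pics/o_s.png')
s=bot.state()
c=bot.calibration('wrist');im=bot.camera('wrist')[:,:,::-1];cv2.imwrite('pics/o_w.png',im);pickle.dump((c,s),open('o_w.pkl','wb'))
E
```

```text
t: 8.38
tool_pos: [0.5014, 0.0653, 0.2354]
ee_rot: [-179.9, 2.0, 8.3]
contact_force: [0.2, -0.8, -0.7]
gripper_width: 0.0425
now [0.5014 0.0653 0.2354] [-179.9069    1.9609    8.3372] F [ 0.2447 -0.7688 -0.6952] M [ 0.0133 -0.0198 -0.002 ] w 0.04246449980905505
target [0.5734 0.0762 0.093 ] xyz [ 0.5175 -0.0011  0.9324] w [-0.0011 -0.0027 -0.0007]
```

View pics/o_s.png

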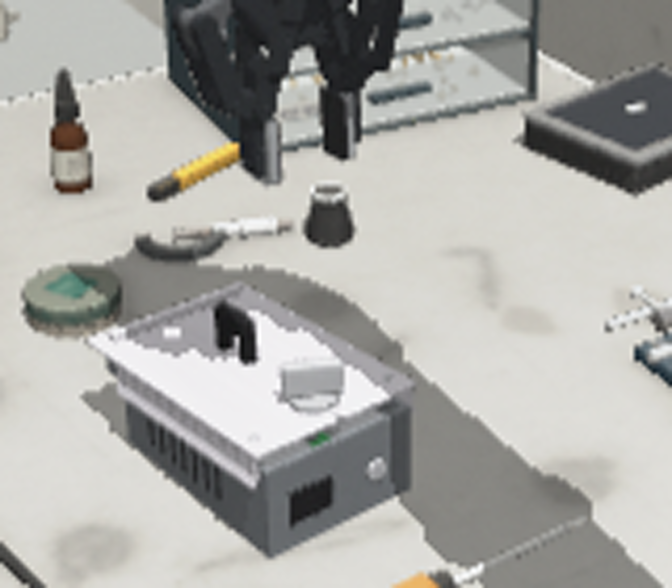

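View pics/o_w.png

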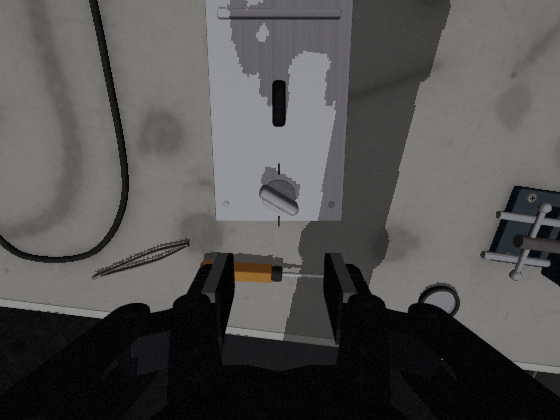

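Run:
```python
from h import *
im=cv2.imread('pics/o_w.png');im=np.clip(im.astype(float)*1.3,0,255).astype(np.uint8);crop(im,205,75,355,235,3.7,'pics/o_w2.png')
```

```text
(no output)
```

View pics/o_w2.png

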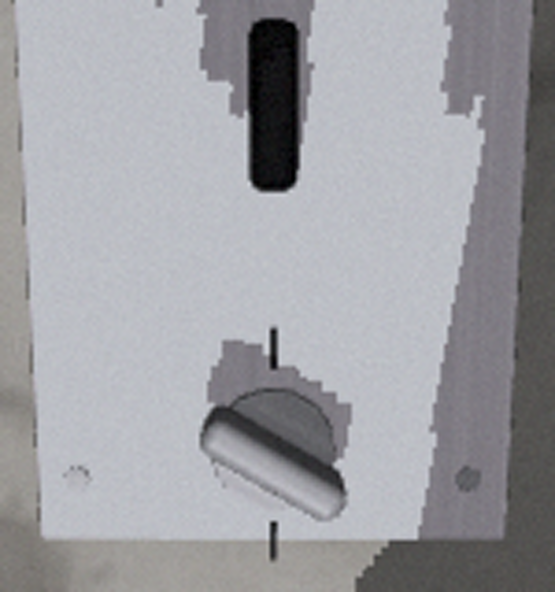

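Run:
```python
from plan import *
import pickle
c,s=pickle.load(open('o_w.pkl','rb'))
q=lambda u,v,z:onz(c,205+u/3.7,75+v/3.7,z)
for (a,b,z) in [((228,408),(345,485),.095),((205,450),(325,520),.097),((213,432),(335,503),.097)]:
  A=q(*a,z);B=q(*b,z);d=A-B;print(A,B,(A+B)/2,'ang',np.degrees(np.arctan2(d[1],d[0])))
A=q(274,329,.073);B=q(274,559,.073);print('marks',A,B,np.degrees(np.arctan2(*(A-B)[1::-1])))
C=[q(42,537,.074),q(506,540,.074)];print(C,sum(C)/2)
print('handle',q(273,105,.1))
```

```text
[0.5077 0.0771 0.095 ] [0.4936 0.0482 0.095 ] [0.5006 0.0626 0.095 ] ang 63.97956564233467
[0.4978 0.0809 0.097 ] [0.4852 0.0516 0.097 ] [0.4915 0.0662 0.097 ] ang 66.7601167496844
[0.5022 0.0796 0.097 ] [0.4896 0.05   0.097 ] [0.4959 0.0648 0.097 ] ang 66.98159995312638
marks [0.5225 0.0689 0.073 ] [0.4643 0.0603 0.073 ] 8.413583996593825
[array([0.4621, 0.1186, 0.074 ]), array([0.4783, 0.0036, 0.074 ])] [0.4702 0.0611 0.074 ]
handle [0.5731 0.0766 0.1   ]
```

```bash
cat >> plan.py <<'E'
W=np.array([.4915,.0645,.0903])
def wingpose(phi,h,tilt=3.6,W=W):
    R1=R.from_euler('z',8.4,degrees=True)*R.from_euler('y',tilt,degrees=True)*R.from_euler('z',phi,degrees=True)*R.from_euler('x',180,degrees=True)
    n=-R1.as_matrix()[:,2]
    return W+n*h,R1.as_euler('xyz',degrees=True)
E
python3 - <<'E'
from plan import *
plan(*wingpose(58,.07)); print(wingpose(58,.016),bot.state()['qpos'])
E
```

```text
now [0.5034 0.0657 0.2328] [-179.898     2.0134    8.3447] F [ 0.9071 -0.236   0.2889] M [ 0.0331  0.0472 -0.012 ] w 0.042334827627563146
target [0.4958 0.0651 0.1602] xyz [-0.0332 -0.0025  0.4857] w [ 0.0079 -0.0167 -0.645 ]
(array([0.4925, 0.0646, 0.1063]), array([-176.9459,    1.9068,   66.4508])) [ -9.3393  20.3571  -3.9225 119.4186   1.631   42.2784 -95.9243]
```

```bash
python3 -m pendant '[{"x":-0.033,"y":0,"z":0.1,"wx":0,"wy":-0.001,"wz":-0.07,"hand":0.5},{"x":-0.033,"y":0,"z":0.2,"wx":0.001,"wy":-0.002,"wz":-0.14,"hand":0.5},{"x":-0.033,"y":0,"z":0.3,"wx":0.002,"wy":-0.004,"wz":-0.21,"hand":0.5},{"x":-0.033,"y":-0.003,"z":0.4,"wx":0.003,"wy":-0.006,"wz":-0.28,"hand":0.5},{"x":-0.033,"y":-0.003,"z":0.48,"wx":0.004,"wy":-0.009,"wz":-0.35,"hand":0.5},{"x":-0.033,"y":-0.003,"z":0.48,"wx":0.005,"wy":-0.011,"wz":-0.42,"hand":0.5},{"x":-0.033,"y":-0.003,"z":0.48,"wx":0.006,"wy":-0.013,"wz":-0.49,"hand":0.5},{"x":-0.033,"y":-0.003,"z":0.48,"wx":0.007,"wy":-0.014,"wz":-0.56,"hand":0.5},{"x":-0.033,"y":-0.003,"z":0.48,"wx":0.008,"wy":-0.016,"wz":-0.63,"hand":0.5},{"x":-0.033,"y":-0.003,"z":0.48,"wx":0.008,"wy":-0.017,"wz":-0.645,"hand":0.5},{"x":-0.033,"y":-0.003,"z":0.48,"wx":0.008,"wy":-0.017,"wz":-0.645,"hand":0.5}]'
python3 - <<'E'
from plan import *
import pickle
plan(*wingpose(58,.016))
s=bot.state();print(s['qpos'])
c=bot.calibration('wrist');im=bot.camera('wrist')[:,:,::-1];cv2.imwrite('pics/p_w.png',im);pickle.dump((c,s),open('p_w.pkl','wb'))
E
```

```text
t: 9.4
tool_pos: [0.4964, 0.0654, 0.1597]
ee_rot: [-176.8, 1.9, 66.4]
contact_force: [0.3, 0.7, -0.2]
gripper_width: 0.0431
now [0.4964 0.0654 0.1597] [-176.8219    1.9164   66.3563] F [ 0.3233  0.6659 -0.2059] M [ 0.0341 -0.0849  0.0084] w 0.04313035609481367
target [0.4925 0.0646 0.1063] xyz [-0.003  -0.0019  0.3571] w [-0.0014  0.     -0.0011]
[  1.7572  27.8195 -18.8897 122.0117  14.0073  35.991  -50.7335]
```

View pics/p_w.png

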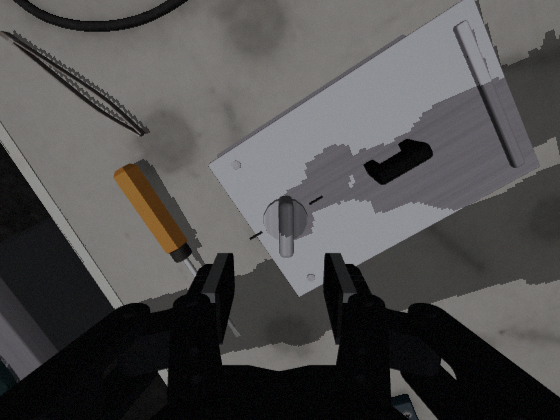

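Run:
```python
from plan import *
import pickle
im=cv2.imread('pics/p_w.png');im=np.clip(im.astype(float)*1.4,0,255).astype(np.uint8);crop(im,230,170,340,280,5,'pics/p_w2.png')
```

```text
(no output)
```

View pics/p_w2.png

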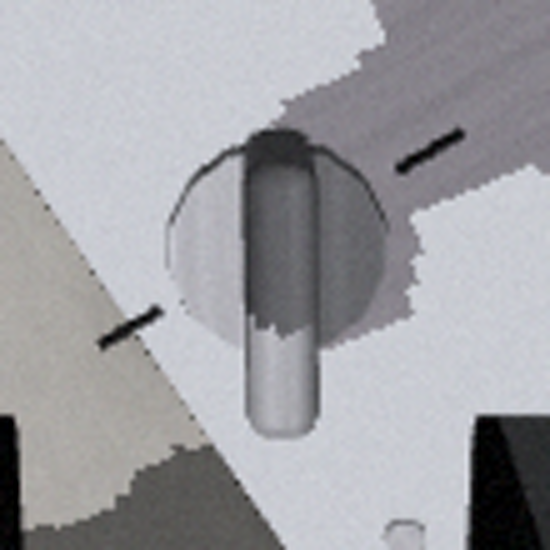

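Run:
```python
from plan import *
import pickle
c,s=pickle.load(open('p_w.pkl','rb'))
q=lambda u,v,z:onz(c,230+u/5,170+v/5,z)
b=q(277,247,.077);t1=q(282,165,.0985);t2=q(282,437,.0985);print(b,t1,t2,(t1+t2)/2,np.linalg.norm(t1-t2))
m=[q(463,131,.073),q(100,346,.073)];print('marks',m,sum(m)/2)
Rt=R.from_euler('xyz',s['ee_rot'],degrees=True)
print('boss in tool',Rt.inv().apply(b-s['tool_pos']),'wingtop in tool',Rt.inv().apply((t1+t2)/2-s['tool_pos']))
```

```text
[0.4946 0.0651 0.077 ] [0.5033 0.0817 0.0985] [0.4891 0.0487 0.0985] [0.4962 0.0652 0.0985] 0.03591166388395029
marks [array([0.5233, 0.0695, 0.073 ]), array([0.4649, 0.0596, 0.073 ])] [0.4941 0.0646 0.073 ]
boss in tool [0.0018 0.0031 0.0826] wingtop in tool [0.0018 0.0033 0.0611]
```

```bash
python3 -m pendant '[{"x":0.012,"y":0.021,"z":0.1,"wx":0,"wy":0,"wz":0,"hand":0.5},{"x":0.012,"y":0.021,"z":0.22,"wx":0,"wy":0,"wz":0,"hand":0.4},{"x":0.012,"y":0.021,"z":0.3,"wx":0,"wy":0,"wz":0,"hand":0.35},{"x":0.012,"y":0.021,"z":0.35,"wx":0,"wy":0,"wz":0,"hand":0.3},{"x":0.012,"y":0.021,"z":0.355,"wx":0,"wy":0,"wz":0,"hand":0.3},{"x":0.012,"y":0.021,"z":0.355,"wx":0,"wy":0,"wz":0,"hand":0.3}]'
python3 - <<'E'
from plan import *
import pickle
plan(*wingpose(58,.016,W=np.array([.4955,.0652,.09])))
s=bot.state();print(s['qpos'])
c=bot.calibration('wrist');im=bot.camera('wrist')[:,:,::-1];cv2.imwrite('pics/q_w.png',im);pickle.dump((c,s),open('q_w.pkl','wb'))
im=bot.camera('scene')[:,:,::-1];crop(im,170,150,330,290,4.2,'pics/q_s.png')
E
```

```text
t: 9.95
tool_pos: [0.4963, 0.0654, 0.1062]
ee_rot: [-176.8, 2.0, 66.3]
contact_force: [0.2, 0.4, 1.0]
gripper_width: 0.0257
now [0.4963 0.0654 0.1062] [-176.806     1.9588   66.2844] F [0.1523 0.4015 1.0428] M [-0.0211 -0.0777  0.0179] w 0.02566369153329069
target [0.4965 0.0653 0.106 ] xyz [0.0003 0.0014 0.0015] w [-0.0016  0.0005 -0.0019]
[ -0.5125  32.8033 -16.1765 123.7328  17.006   29.352  -53.466 ]
```

View pics/q_w.png

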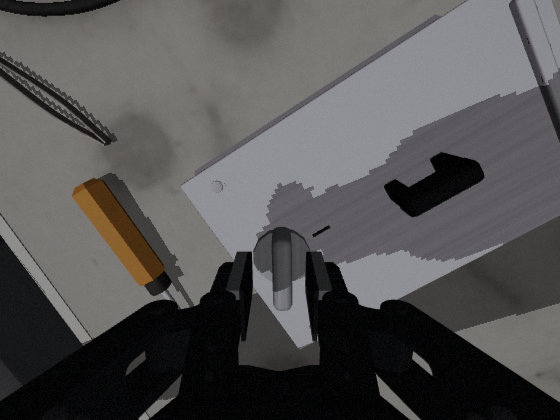

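View pics/q_s.png

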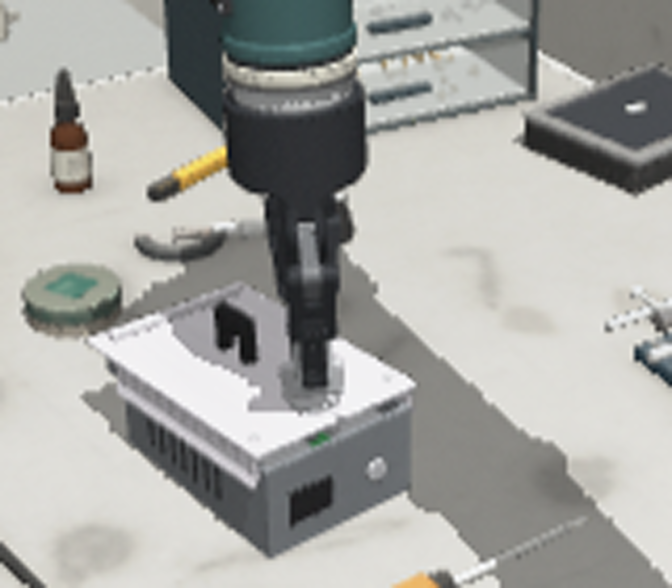

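The wing (column 282) sits centred between the pads, so I'll close on it.

```bash
python3 -m pendant '[{"x":0,"y":0,"z":0,"wx":0,"wy":0,"wz":0,"hand":0},{"x":0,"y":0,"z":0,"wx":0,"wy":0,"wz":0,"hand":0},{"x":0,"y":0,"z":0,"wx":0,"wy":0,"wz":0,"hand":0},{"x":0,"y":0,"z":0,"wx":0,"wy":0,"wz":0,"hand":0},{"x":0,"y":0,"z":0,"wx":0,"wy":0,"wz":0,"hand":0}]'
python3 - <<'E'
from plan import *
plan(*wingpose(0,.016,W=np.array([.4955,.0652,.09])))
E
```

```text
t: 10.47
tool_pos: [0.4976, 0.0657, 0.1075]
ee_rot: [-177.0, 1.8, 66.3]
contact_force: [0.3, 1.1, 2.4]
gripper_width: 0.007
now [0.4976 0.0657 0.1075] [-176.9698    1.8306   66.2869] F [0.2976 1.0685 2.3962] M [ 0.0985 -0.1748  0.0732] w 0.006959909524695676
target [0.4965 0.0653 0.106 ] xyz [-0.0049 -0.0053  0.0105] w [-0.0003 -0.001   0.6427]
```

```bash
python3 -m pendant '[{"x":0,"y":0,"z":0,"wx":0,"wy":0,"wz":0.06,"hand":0},{"x":0,"y":0,"z":0,"wx":0,"wy":0,"wz":0.12,"hand":0},{"x":0,"y":0,"z":0,"wx":0,"wy":0,"wz":0.18,"hand":0},{"x":0,"y":0,"z":0,"wx":0,"wy":0,"wz":0.24,"hand":0},{"x":0,"y":0,"z":0,"wx":0,"wy":0,"wz":0.3,"hand":0},{"x":0,"y":0,"z":0,"wx":0,"wy":0,"wz":0.36,"hand":0},{"x":0,"y":0,"z":0,"wx":0,"wy":0,"wz":0.42,"hand":0},{"x":0,"y":0,"z":0,"wx":0,"wy":0,"wz":0.48,"hand":0},{"x":0,"y":0,"z":0,"wx":0,"wy":0,"wz":0.54,"hand":0},{"x":0,"y":0,"z":0,"wx":0,"wy":0,"wz":0.6,"hand":0},{"x":0,"y":0,"z":0,"wx":0,"wy":0,"wz":0.643,"hand":0},{"x":0,"y":0,"z":0,"wx":0,"wy":0,"wz":0.643,"hand":0}]'
python3 - <<'E'
from plan import *
import pickle
plan(*wingpose(0,.016,W=np.array([.4955,.0652,.09])))
s=bot.state();print(s['qpos'])
c=bot.calibration('wrist');im=bot.camera('wrist')[:,:,::-1];cv2.imwrite('pics/r_w.png',im);pickle.dump((c,s),open('r_w.pkl','wb'))
im=bot.camera('scene')[:,:,::-1];crop(im,170,150,330,290,4.2,'pics/r_s.png')
E
```

```text
t: 11.47
tool_pos: [0.4978, 0.0656, 0.1077]
ee_rot: [-180.0, 3.5, 8.3]
contact_force: [1.1, 0.3, 1.5]
gripper_width: 0.0067
now [0.4978 0.0656 0.1077] [-179.9753    3.5206    8.2931] F [1.1431 0.2978 1.4932] M [-0.0708 -0.0904 -0.0721] w 0.006717258181742334
target [0.4965 0.0653 0.106 ] xyz [-0.0079  0.0007  0.0117] w [-0.0003 -0.0009 -0.0012]
[-12.3856  31.9587  -0.1768 124.1781  -0.4167  27.3731 -93.8702]
```

View pics/r_w.png

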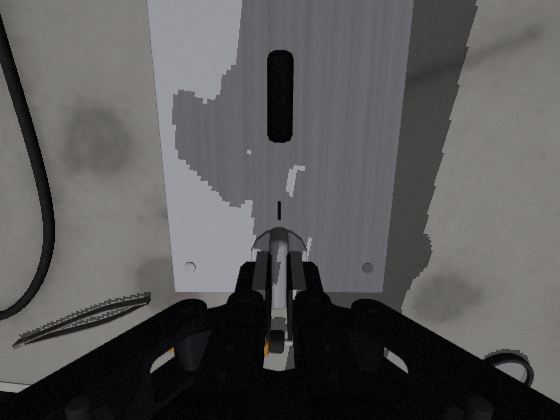

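View pics/r_s.png

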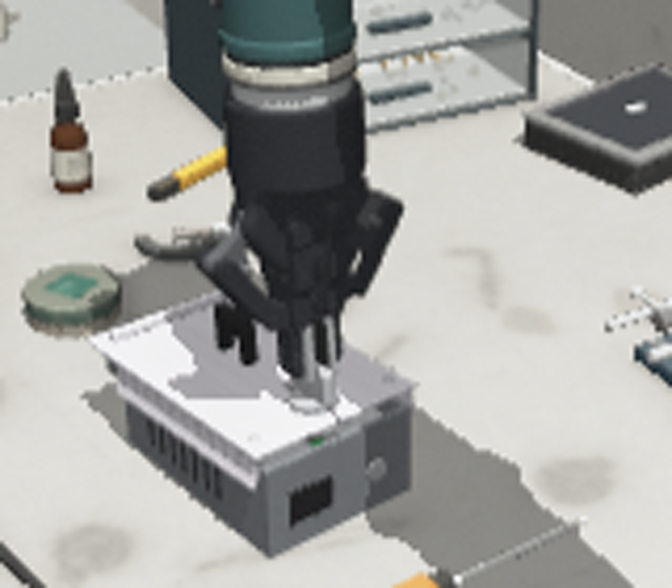

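Run:
```python
from plan import *
s=bot.state();R0=R.from_euler('xyz',s['ee_rot'],degrees=True)
ax=R.from_euler('z',8.4,degrees=True).apply([0,1,0])
# actual hook location roughly: bar
for a in (-1.8,-3.6,-4.2):
  Q=R.from_rotvec(np.radians(a)*ax);p=BAR+Q.apply(s['tool_pos']-BAR);print(a);plan(p,(Q*R0).as_euler('xyz',degrees=True))
```

```text
-1.8
now [0.4977 0.0656 0.1076] [-179.9467    3.525     8.4522] F [ 0.2379 -0.2942  2.1455] M [-0.0567 -0.1318 -0.0274] w 0.0067723898389746824
target [0.4963 0.0654 0.1031] xyz [-0.0077  0.      0.0302] w [-0.    0.02 -0.  ]
-3.6
now [0.4977 0.0656 0.1076] [-179.9467    3.525     8.4522] F [ 0.2379 -0.2942  2.1455] M [-0.0567 -0.1318 -0.0274] w 0.0067723898389746824
target [0.495  0.0652 0.0986] xyz [-0.0144  0.      0.0607] w [-0.    0.04 -0.  ]
-4.2
now [0.4977 0.0656 0.1076] [-179.9467    3.525     8.4522] F [ 0.2379 -0.2942  2.1455] M [-0.0567 -0.1318 -0.0274] w 0.0067723898389746824
target [0.4946 0.0652 0.0971] xyz [-0.0164  0.      0.0709] w [-0.      0.0467 -0.    ]
```

```bash
python3 -m pendant '[{"x":-0.004,"y":0,"z":0.015,"wx":0,"wy":0.01,"wz":0,"hand":0},{"x":-0.008,"y":0,"z":0.03,"wx":0,"wy":0.02,"wz":0,"hand":0},{"x":-0.011,"y":0,"z":0.045,"wx":0,"wy":0.03,"wz":0,"hand":0},{"x":-0.014,"y":0,"z":0.06,"wx":0,"wy":0.04,"wz":0,"hand":0},{"x":-0.014,"y":0,"z":0.06,"wx":0,"wy":0.04,"wz":0,"hand":0},{"x":-0.014,"y":0,"z":0.06,"wx":0,"wy":0.04,"wz":0,"hand":0}]'
python3 - <<'E'
from plan import *
s=bot.state();print(s['tool_pos'],s['ee_rot'],s['contact_force'],s['moment'],s['gripper_width'])
im=bot.camera('scene')[:,:,::-1];crop(im,170,150,330,290,4.2,'pics/s_s.png')
im=bot.camera('wrist')[:,:,::-1];cv2.imwrite('pics/s_w.png',im)
E
```

```text
t: 12.07
tool_pos: [0.495, 0.0651, 0.099]
ee_rot: [-179.9, -0.0, 8.5]
contact_force: [-1.6, 0.5, 4.2]
gripper_width: 0.0072
[0.495  0.0651 0.099 ] [-179.9421   -0.0427    8.4971] [-1.6037  0.537   4.2112] [-0.0489  0.1888 -0.0006] 0.00716575794164369
```

View pics/s_s.png

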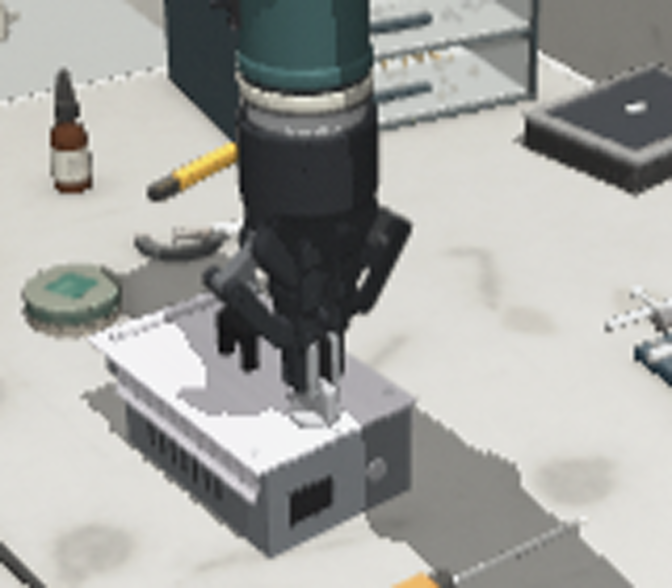

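View pics/s_w.png

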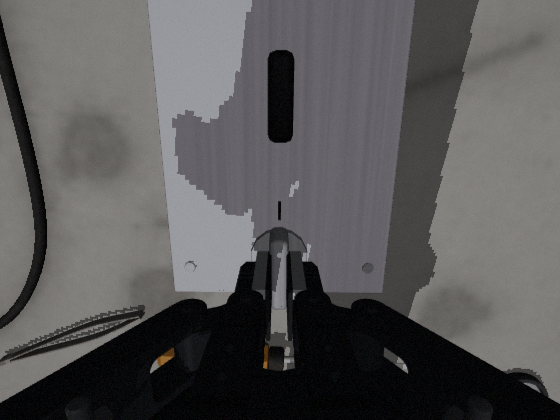

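```bash
python3 -m pendant '[{"x":0,"y":0,"z":0.008,"wx":0,"wy":0,"wz":0,"hand":0},{"x":0,"y":0,"z":0.016,"wx":0,"wy":0,"wz":0,"hand":0},{"x":0,"y":0,"z":0.016,"wx":0,"wy":0,"wz":0,"hand":0}]'
python3 - <<'E'
from plan import *
s=bot.state();print(s['tool_pos'],s['ee_rot'],s['contact_force'],s['moment'],s['gripper_width'])
E
```

```text
t: 12.42
tool_pos: [0.495, 0.0651, 0.0981]
ee_rot: [-179.9, -0.0, 8.5]
contact_force: [-3.9, -0.8, 19.6]
gripper_width: 0.0067
[0.495  0.0651 0.0981] [-179.9419   -0.002     8.484 ] [-3.91   -0.7569 19.6407] [-0.1444  0.809  -0.0082] 0.006707770480960324
```

```bash
python3 -m pendant '[{"x":0,"y":0,"z":0.008,"wx":0,"wy":0,"wz":0,"hand":0},{"x":0,"y":0,"z":0.008,"wx":0,"wy":0,"wz":0,"hand":0}]'
python3 - <<'E'
from plan import *
s=bot.state();print(s['tool_pos'],s['ee_rot'],s['contact_force'],s['moment'],s['gripper_width'])
c=bot.calibration('scene')
im=bot.camera('scene')[:,:,::-1];crop(im,185,205,285,285,7.5,'pics/t_s.png')
im=bot.camera('wrist')[:,:,::-1];cv2.imwrite('pics/t_w.png',im)
im=np.clip(im.astype(float)*1.5,0,255).astype(np.uint8);crop(im,150,30,410,310,2.1,'pics/t_w2.png')
# expected corners of flush panel top & rim
a=np.radians(8.4);X=np.array([np.cos(a),np.sin(a),0]);Y=np.array([-np.sin(a),np.cos(a),0])
for n,x,y,z in [('rim_front',-78,0,60),('FLtop',-78,58,63),('FRtop',-78,-58,63),('RL',106,58,63)]:
  P=BAR-[0,0,.06]+X*(x-90)/1e3+Y*y/1e3+[0,0,z/1e3];print(n,(proj(c,P)-[185,205])*7.5)
s=bot.state();print(s['t'],s['contact_force'])
E
```

```text
t: 12.58
tool_pos: [0.495, 0.0651, 0.0982]
ee_rot: [-179.9, 0.0, 8.5]
contact_force: [-3.5, -0.8, 16.0]
gripper_width: 0.007
[0.495  0.0651 0.0982] [-179.9349    0.0078    8.4915] [-3.5385 -0.8487 16.0446] [-0.0857  0.6463 -0.0395] 0.007024193578863752
rim_front [489.9013 370.0517]
FLtop [340.9756 431.0077]
FRtop [628.7689 298.1094]
RL [ 33.3625 190.3108]
12.6833 [-2.2321  0.0547 15.4505]
```

View pics/t_s.png

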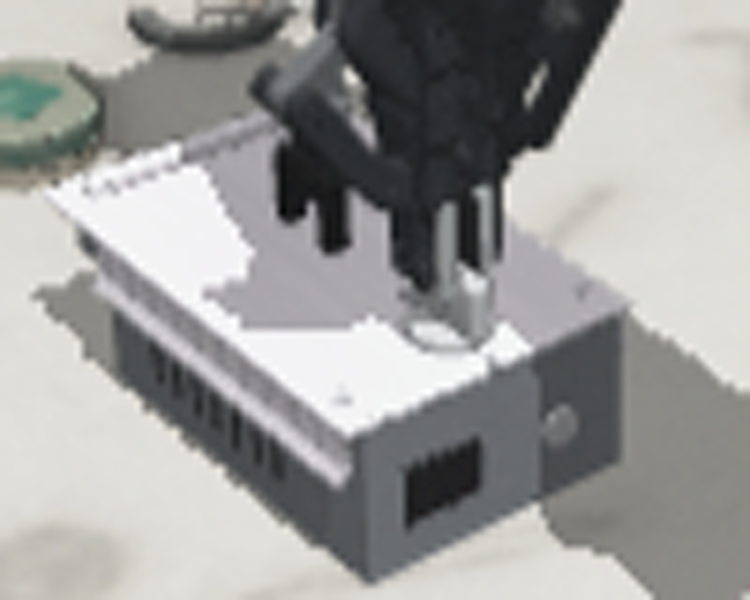

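View pics/t_w2.png

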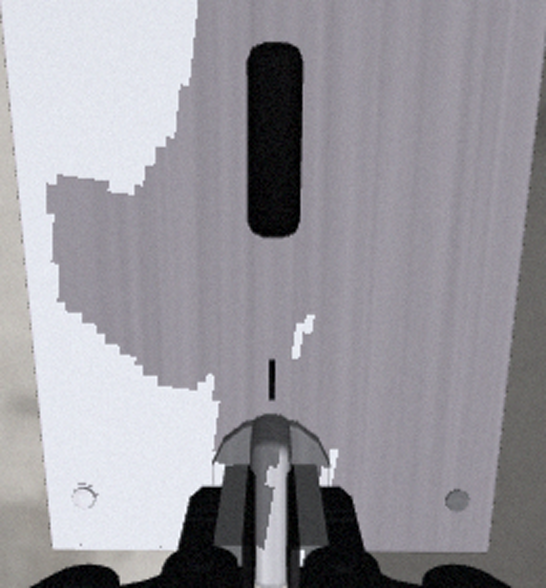

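```bash
python3 -c "
from cell import bot
s=bot.state();print(s['t'],s['contact_force']);print(bot.job_done());s=bot.state();print(s['t'],s['contact_force'],s['tool_pos'],s['ee_rot'])"
```

```text
12.6833 [-2.2321044   0.05466744 15.45045561]
the job is handed in; nothing more can be done
None
the job is handed in; nothing more can be done
```

I refitted the panel and handed it in at 12.7 s, with the arm still holding it pressed down flush by the wing. The handed-in call gives no verdict, and the force could not be read afterwards.

**What I did:**
- **Hanging:** I lifted the panel by its handle and hung its hooks over the bar with the skirts straddling the unit. While seating it, the upward force reached 29 N, within the limit. It stayed hung, tilted front-up, after I let go.
- **Wing:** I turned the wing about 58° clockwise until it lined up with the marks.
- **Pressing:** I tilted the panel down about the bar onto the gasket.

**Last checks:**
- **Flush:** The upward force jumped from 4 N to 20 N within 1 mm, which points to the rim. It read 15.5 N at hand-in. The tool was level, and its height matched the flush position within about 1 mm. The scene picture shows no gap along the front edge.
- **Wing alignment:** In the wrist picture the wing and the rear index mark share one column, parallel to the handle. The front mark is hidden by the gripper in the last pictures.
- **Other items:** Nothing I did came near the other things on the table, but I did not compare their positions one by one.

**Disagreements:**
- The cameras differed by about 2–3 mm on the unit's position. I used the wrist camera's values, and contact came at the heights they predicted.
- Closing on the handle lifted the arm about 2.5 mm with 7.5 N of force. The fingertips appear to reach about 27 mm past the tool point when nearly shut, not the stated 17 mm, so I gripped the wing correspondingly higher.

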